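# Set the mitre saw to 30 degrees and load a strip for ring segments

### The arm

A 7-joint arm with a two-finger parallel gripper is mounted at the origin on the work surface. World frame = base frame: x ahead of the robot, y to its left, z up, the work surface at z = 0. Lengths are in m, angles in rad, forces in N, time in s.
With the tool pointing down it reaches from about 0.425 to 0.875 m from the base axis. Payload 4.7 kg.
Tool frame: the origin (TCP) lies midway between the tips of the shut fingers; the grasp point (between the pads) lies 19 mm behind it (ctrl.grip_depth is the distance from the TCP to the grasp point, in m); z points along the fingers, y is the direction in which the jaws open and shut (so a half turn about z gives the same grasp; the last joint's range is limited). The gripper opens to 87 mm and grips with 3 to 60 N. Pads are 19 mm wide; open, the fingers measure 117 mm over their backs; the gripper's body (75 mm by 190 mm) begins 51 mm behind the grasp point.
Start: joints at [-1.118, 0.321, -0.07, 1.45, 0.023, 1.371, -0.057], TCP at [0.276, 0.588, 0.223] pointing down, gripper open.
Joint ranges: [-2.86, 2.86], [-0.3, 2.09], [-1.38, 1.24], [0.06, 2.45], [-1.56, 4.7], [0.09, 2.05], [-2.69, 2.69]. Speed limits (rad/s): [2.57, 2.57, 3.14, 3.14, 3.14, 3.14, 3.14].

### API

Orientations are given as a rotation vector (axis times angle).
In Python, from bench import ctrl gives the robot as it stands. The module is installed in compiled form; this text tells all that it offers.
- The arm moves only by the shell command python3 -m inch 'ROWS' [FORCE]. ROWS is JSON, a list of rows, each a list of 5 numbers: the opening, from -1 (shut) to 1 (fully open), so that 0 is half open, then the shift along the tool's x, y, z in mm, then the turn about the tool's z in rad. In form: [[fingers, tx, ty, tz, twist], ...]. A call has 1 to 5 rows; each row shifts and turns the pose as measured when the row begins, along the tool's axes as they then stand; what a row does not reach is not made up. A row lasts 1/8 s, in which the tool goes at most 62.5 mm and 10.7 degrees, less where a joint would pass 70% of its speed; a pose out of reach is approached as far as the arm can. A call is refused whole if a number of a shift passes 62.5 or a number of a turn 0.188, either way. A call with a gripper value outside its range is refused whole. The fingers move at their own pace and stop on an object; FORCE is the grip in N (left out, the last holds). Time passes only in rows, so rows that do not move let the fingers close. It gives the time, the measured TCP pose, the force and the opening at its end, in the units of the state.
- ctrl.get_state(): the state, without advancing time (a new reading comes with each control period).
- ctrl.get_image(name): name is "side" or "top" or "wrist"; returns a dict with "color" (420x560x3 uint8, red, green, blue), "range_z" (420x560 float32, m along the optical axis (not along the pixel's ray), 0 where there is no reading), "K" (3x3 intrinsics, pixels), "distortion" ([k1, k2, p1, p2, k3] as OpenCV has them; the pictures are not rectified), "R" (3x3) and "t" (3): a world point X has camera coordinates R X + t. Camera axes: x right, y down, z forward; pixel columns grow to the right and rows downward; lengths in m; the calibration is good to about 2 mm. A picture is of the moment at which its call begins.
- ctrl.close_job(): hands the job in, once; it reports no verdict.
The state is a dict: "time": time; "joint_positions": joint angles; "qd": joint speeds; "joint_torque": joint torques, N m; "position": TCP position; "tool_rot": TCP orientation; "ft_force": force on the tool from outside, world axes, zero at the start; "torque": the same for the moment, N m; "grip_width": opening from 0.0 (shut) to 1.0 (fully open).
Only numpy, scipy, OpenCV 4.12 (cv2) and the standard library are available. Lean on these libraries where they do the work, as an engineer would, in place of code of your own. Each camera call takes 0.05 s, during which the arm holds its last target. There are 200 camera calls.

### The job

Set up the mitre saw to cut segments for a six-sided ring: take the saw's front handle and swing it towards the side where the stop block is clamped, to the 30 degree click. Then lay the dark walnut strip flat on the saw table, its long edge flush along the fence and its end butted against the stop block, and leave the saw set and the strip lying there. Do not disturb the pale strip or the other things on the bench.

Things in the scene. Friction and masses are not known exactly. Their poses are not given: they have to be found in the camera images.
- saw: Compact bench mitre saw, aluminium and grey base fixed to the bench. Origin: on the bench top under the vertical pivot. x points from the front (operator's side, with the handle) to the back, y to the operator's left (stop block's side), z up. Table top (turntable of radius 130 mm and fixed wings, level): z = 75 mm, x from -90 mm back to the fence, y -235 to +235 mm.
- fence_foot (a point): On the saw, above its origin: foot of the fence's front face at the table top (saw x = 0, y = 0, z = 75 mm), axes as saw. The fence is two upright aluminium plates with front faces in the plane x = 0, up to z = 125 mm, covering |y| from 40 to 230 mm; between them is a gap for the blade.
- stop_corner (a point): On the saw, axes as saw: where the fence face, the stop block's face and the table top meet (x = 0, y = 50, z = 75 mm). Stop block: plywood, clamped to the fence on the +y side, 45 mm deep in front of the fence, 50 mm tall; the strip's end butts against its face in the plane y = 50 mm, from the -y side. Its clamp reaches x = -63 mm, z = 165 mm.
- mitre (a joint): Turntable angle, rad; it carries handle and head. 0: handle along saw -x; positive: towards the stop block's side (saw +y), clockwise seen from above. Sprung clicks every 15 degrees, 0 to 45 either way (wanted: +0.524), marked by long ticks; stops at 0.83. Unlocked: about 2 N at the handle turns it, 10 N leaves a click; stays where left; a click draws it in from 2 degrees.
- mitre_grip (a point): Middle of the black ribbed mitre handle: a level round bar, 34 mm diameter, 85 mm long, pointing radially outwards, its axis 50 mm above the bench. This point is 230 mm from the pivot axis, the bar runs from 188 to 273 mm. x of its frame points inwards to the pivot. The head's D-handle hangs above it, so the tool must come in leaning outwards about 35 degrees.
- head_handle (a point): Outer end of the black D-shaped handle of the green saw head, 225 mm from the pivot axis, 372 mm above the bench, straight above the mitre handle. The D-handle is 27 mm thick, between 305 and 410 mm above the bench. The head stays raised and is not used; it turns with the table.
- blade_hub (a point): Centre of the raised blade guard: an upright disc of radius 110 mm, 50 mm thick, in the vertical plane through pivot and mitre handle, 249 mm above the bench and 22 mm behind the pivot; lowest point 139 mm above the bench, over the table. The motor sticks out 175 mm from it to the stop block's side, 250 mm and more above the bench. Turns with the table.
- strip_walnut: The dark brown walnut strip to be laid in the saw: a plain bar 200 x 40 x 25 mm (x, y, z), 0.13 kg, lying flat on the bench. Origin: centre of its underside; x along its length, z up. Both ends are alike.
- walnut_mid (a point): Centre of the walnut strip (12.5 mm above its underside).
- strip_maple: A pale maple strip of the same size, lying beside the walnut one; it stays where it is. Origin: centre of its underside; x along its length.
- square: Steel combination square, 300 mm, with a blue head, lying on the bench; bystander.
- glue: White and yellow glue bottle with an orange nozzle, 195 mm tall; bystander.
- tape: Yellow tape measure, 70 x 40 x 66 mm; bystander.
- half_ring: Four glued segments of a wooden ring, about 120 mm across and 20 mm thick; bystander.
- mallet: Round wooden mallet, 270 mm long, lying; bystander.
- pencil_pot: Blue pot with pencils, 76 mm across, 95 mm tall (pencils to 175 mm); bystander.
Not all that is in view belongs to the job. Of the things shaped like the strip_walnut, the brown one is meant.

How it is judged:
By the outcome, as a careful person would: the job done as asked, in the order asked, and still so for the second after the job is handed in, with the robot touching nothing.
It also fails if it takes over 72 s, if anything falls off the work surface, if the arm or the gripper's body presses on something with over 40 N, if the wrist force passes 120 N, or if a joint passes its speed limit or range.

## Working session

There is one attempt and no reset: what is moved stays moved. The work goes in short steps, Python scripts to look and compute and a shell command to move; the robot and the scene stay as the last step left them, time stands still between calls to the robot, and variables do not carry over. Pictures are saved under pics/ and viewed, about 8 in all and at most 12, crops included, and the job is handed in when it is done.

```bash
mkdir -p pics; python3 - <<'E'
from bench import ctrl
import cv2,pickle
s=ctrl.get_state();print({k:s[k] for k in('time','position','tool_rot','ft_force','grip_width')})
for n in('side','top'):
    im=ctrl.get_image(n);pickle.dump(im,open(f'pics/{n}0.pkl','wb'));cv2.imwrite(f'pics/{n}0.png',im['color'][:,:,::-1])
    print(n,im['K'],im['distortion'],im['R'],im['t'])
E
```

```text
{'time': 0.0, 'position': array([0.27595082, 0.58791903, 0.22147469]), 'tool_rot': array([-6.83564916e-01, -3.06599726e+00,  2.88448006e-03]), 'ft_force': array([-0.39128443,  0.33290962,  0.28081834]), 'grip_width': 1.0022198674314486}
side [[455.99237889   0.         275.34739068]
 [  0.         455.99237889 206.40031018]
 [  0.           0.           1.        ]] [-0.09433695  0.          0.          0.          0.        ] [[ 0.86741065 -0.49752071  0.00847997]
 [-0.38022698 -0.67371353 -0.63366989]
 [ 0.32097696  0.54642769 -0.77355709]] [-0.43594512  0.34423938  1.27604526]
top [[515.85174328   0.         296.41032992]
 [  0.         515.85174328 209.83239907]
 [  0.           0.           1.        ]] [-0.10121165  0.          0.          0.          0.        ] [[ 0.02264174 -0.99972898  0.00541495]
 [-0.99482415 -0.02306666 -0.09895877]
 [ 0.09905686 -0.00314633 -0.9950768 ]] [-0.00535842  0.52387476  1.79059439]
```

View pics/top0.png

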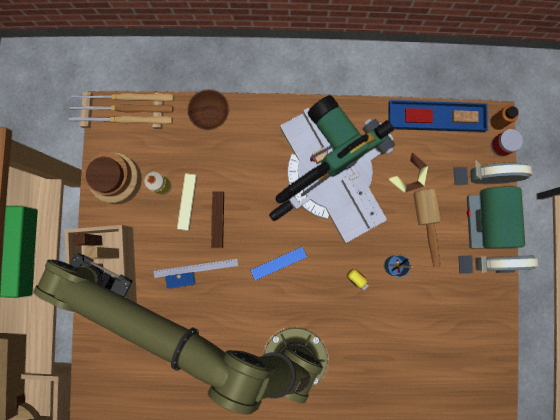

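View pics/side0.png

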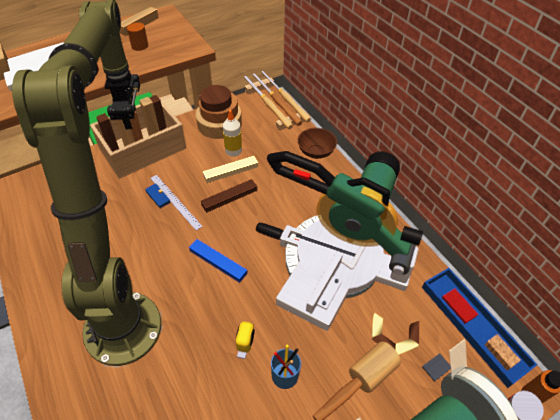

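The top view shows the saw at about (330,170). Its handle points lower left to (275,212), so mitre is near 0. The stop-block side is the upper-left wing at (300,125). The walnut strip is at (218,220) and the maple at (187,202). The side view agrees. Next I measure both views.

```bash
cat > h.py <<'E'
import cv2,numpy as np,pickle
def rays(im,uv):
    p=cv2.undistortPoints(np.float64(uv).reshape(-1,1,2),im['K'],np.array(im['distortion'])).reshape(-1,2)
    d=np.c_[p,np.ones(len(p))]; R=np.array(im['R']);t=np.array(im['t'])
    return -R.T@t, d@R
def plane(im,uv,z):
    c,d=rays(im,uv); return c+d*((z-c[2])/d[:,2])[:,None]
def two(a,ua,b,ub):
    c1,d1=rays(a,[ua]);c2,d2=rays(b,[ub]);d1,d2=d1[0],d2[0]
    s=np.linalg.lstsq(np.c_[d1,-d2],c2-c1,rcond=None)[0]
    p,q=c1+s[0]*d1,c2+s[1]*d2; return (p+q)/2,np.linalg.norm(p-q)
def cloud(im):
    v,u=np.mgrid[:420,:560]; c,d=rays(im,np.c_[u.ravel(),v.ravel()])
    return (c+d*im['range_z'].reshape(-1,1)).reshape(420,560,3)
E
python3 - <<'E'
from h import *
T=pickle.load(open('pics/top0.pkl','rb'));S=pickle.load(open('pics/side0.pkl','rb'))
for n,im in(('T',T),('S',S)):
    P=cloud(im);hsv=cv2.cvtColor(im['color'],cv2.COLOR_RGB2HSV);im['P']=P
    roi=(P[...,0]>.3)&(P[...,0]<.95)&(P[...,1]>.1)&(P[...,1]<.6)&(P[...,2]>.012)&(P[...,2]<.045)&(im['range_z']>0)
    k,l,st,ce=cv2.connectedComponentsWithStats(roi.astype(np.uint8))
    for i in range(1,k):
        if st[i,4]>150:
            m=l==i;q=P[m]; r=cv2.minAreaRect(np.float32(q[:,:2]*1000)); print(n,i,st[i,4],ce[i].round(),np.round(r[0]),np.round(r[1]),round(r[2],1),'z',np.median(q[:,2]).round(4),'hsv',np.median(hsv[m],0))
    # table & fence
    roi=(P[...,0]>.4)&(P[...,0]<1.)&(P[...,1]>-.4)&(P[...,1]<.2)&(im['range_z']>0)
    for a,b in((.068,.082),(.119,.131),(.03,.068)):
        m=roi&(P[...,2]>a)&(P[...,2]<b);q=P[m];r=cv2.minAreaRect(np.float32(q[:,:2]*1000));print(n,a,len(q),np.round(r[0]),np.round(r[1]),round(r[2],1),'z',np.median(q[:,2]).round(4))
# height-map orthographic picture, 1mm/px over saw (colour from both)
W=np.zeros((500,500,3),np.uint8);H=np.zeros((500,500),np.float32)
for im in(S,T):
    P=im['P'];m=(im['range_z']>0);x=((1.0-P[...,0])*800).astype(int);y=((.3-P[...,1])*800).astype(int)
    o=m&(x>=0)&(x<500)&(y>=0)&(y<500)
    pts=sorted(zip(P[...,2][o],x[o],y[o],map(tuple,im['color'][o])))
c=T['color'][80:260,250:410];c=cv2.resize(c,None,fx=3.3,fy=3.3,interpolation=cv2.INTER_CUBIC)
hm=T['P'][80:260,250:410,2];hm=cv2.applyColorMap(np.uint8(np.clip(hm/.45*255,0,255)),cv2.COLORMAP_JET)
cv2.imwrite('pics/crop.png',c[:,:,::-1])
E
```

```text
T 3 680 [208. 110.] [874. 329.] [130. 122.] 12.5 z 0.0262 hsv [ 11. 155.  74.]
T 120 615 [187. 201.] [546. 397.] [ 41. 201.] 83.9 z 0.0251 hsv [ 35.  39. 226.]
T 130 677 [217. 219.] [486. 287.] [199.  42.] 1.0 z 0.0247 hsv [ 10. 139.  76.]
T 0.068 4004 [ 630. -108.] [449. 376.] 72.9 z 0.075
T 0.119 541 [ 649. -110.] [456.  86.] 32.6 z 0.1252
T 0.03 1284 [ 686. -150.] [464. 540.] 84.3 z 0.0535
S 9 432 [317. 141.] [886. 352.] [ 84. 129.] 54.4 z 0.0272 hsv [  9.  181.5  89. ]
S 10 252 [167. 150.] [374. 586.] [148.  15.] 6.7 z 0.0286 hsv [ 14. 142. 108.]
S 18 551 [230. 168.] [542. 395.] [ 49. 203.] 84.0 z 0.0231 hsv [ 27.  63. 251.]
S 19 621 [229. 194.] [481. 285.] [201.  47.] 1.8 z 0.023 hsv [  9. 168.  94.]
S 0.068 5246 [ 621. -155.] [366. 393.] 70.3 z 0.0734
S 0.119 454 [ 619. -215.] [135. 307.] 79.7 z 0.1236
S 0.03 1737 [ 702. -163.] [389. 562.] 74.2 z 0.0505
```

View pics/crop.png

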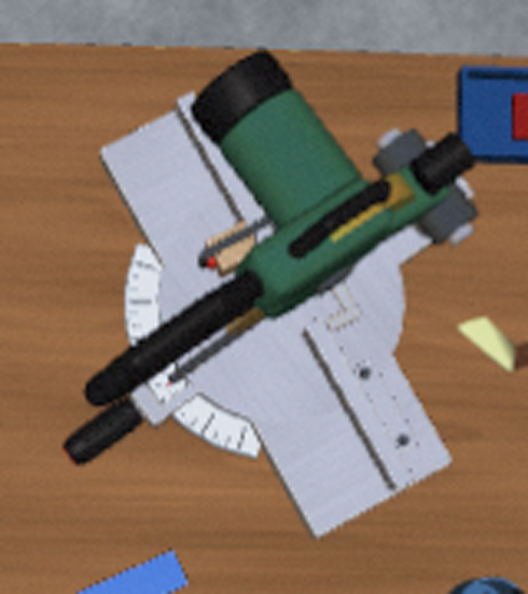

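The crop shows the handle tip at (80,450), the D-handle end at (100,388), the fence lines from (308,330) to (390,488) and from (180,105) to (238,220), and the plywood stop at (230,250). Next I get the saw pose from fits to its edges.

```bash
python3 - <<'E'
from h import *
from scipy.optimize import least_squares
ims=[pickle.load(open(f'pics/{n}0.pkl','rb')) for n in('top','side')]
for n,im in zip('TS',ims):
    P=cloud(im).reshape(-1,3);col=im['color'].reshape(-1,3).astype(int)
    ok=(im['range_z'].ravel()>0)&(np.hypot(P[:,0]-.64,P[:,1]+.11)<.36);P=P[ok];col=col[ok]
    th=np.radians(-57.4);o=np.array([.64,-.11])
    for it in range(4):
        ex=np.array([np.cos(th),np.sin(th)]);ey=np.array([-ex[1],ex[0]])
        q=np.c_[(P[:,:2]-o)@ex,(P[:,:2]-o)@ey,P[:,2]]
        t=q[(abs(q[:,2]-.075)<.006)&(abs(q[:,0])<.15)&(col[ok*0==0][:,0]>90 if 0 else True)]
        # wing front edge: per-y-bin min x, for |y| 150..225
        fr=[];
        for y in np.arange(-.225,.226,.01):
            if abs(y)<.15: continue
            b=t[abs(t[:,1]-y)<.006]
            b=b[(b[:,0]<-.03)]
            if len(b)>4: fr.append((y,b[:,0].min()))
        fr=np.array(fr);c=np.polyfit(fr[:,0],fr[:,1],1)
        w=t[(t[:,0]>-.08)&(t[:,0]<-.02)]
        lo,hi=w[:,1].min(),w[:,1].max()
        th+=-(-np.arctan(c[0])) if abs(c[0])<.2 else 0
        o=o+ex*(c[1]+.09)+ey*((lo+hi)/2)
        
    print(n,'th',np.degrees(th).round(2),'o',o.round(4),'span',lo.round(3),hi.round(3),'res',np.std(fr[:,1]-np.polyval(c,fr[:,0])).round(4))
    f=q[(abs(q[:,2]-.125)<.004)&(q[:,1]<-.06)&(q[:,1]>-.225)&(abs(q[:,0])<.06)]
    fe=[(y,f[abs(f[:,1]-y)<.006][:,0].min()) for y in np.arange(-.22,-.06,.01) if (abs(f[:,1]-y)<.006).sum()>2]
    if fe: fe=np.array(fe);cf=np.polyfit(fe[:,0],fe[:,1],1);print(' fence -y front: slope deg',np.degrees(cf[0]).round(2),'x at y=-.14',np.polyval(cf,-.14).round(4))
    b=q[(q[:,2]>.03)&(q[:,2]<.075)&(q[:,0]<-.19)&(abs(q[:,1])<.06)]
    if len(b): r=b[:,:2];print(' bar',len(b),'x',b[:,0].min().round(3),'y lo/hi',np.percentile(b[:,1],[2,50,98]).round(3),'ztop',np.percentile(b[:,2],95).round(3))
    d=q[(q[:,2]>.3)&(q[:,2]<.42)&(q[:,0]<-.12)&(abs(q[:,1])<.08)]
    print(' D',len(d),d[:,0].min().round(3),np.percentile(d[:,1],[5,50,95]).round(3),d[:,2].max().round(3))
    s=q[(q[:,2]>.115)&(q[:,2]<.13)&(q[:,1]>.03)&(q[:,1]<.15)&(q[:,0]<-.005)&(q[:,0]>-.06)]
    if len(s): print(' stop',len(s),np.percentile(s[:,:2],[2,98],axis=0).round(3))
E
```

```text
T th -39.54 o [ 0.6189 -0.1616] span -0.295 0.306 res 0.0118
 fence -y front: slope deg 13.02 x at y=-.14 -0.043
 bar 25 x -0.369 y lo/hi [-0.059 -0.048 -0.025] ztop 0.036
 D 268 -0.232 [0.064 0.071 0.079] 0.414
 stop 35 [[-0.04   0.117]
 [-0.006  0.144]]
S th -55.61 o [ 0.5316 -0.2244] span -0.204 0.208 res 0.0106
 fence -y front: slope deg 13.0 x at y=-.14 -0.0476
 bar 3 x -0.333 y lo/hi [-0.031 -0.012 -0.009] ztop 0.031<stdin>:19: RankWarning: Polyfit may be poorly conditioned
<stdin>:28: RankWarning: Polyfit may be poorly conditioned
Traceback (most recent call last):
ValueError: zero-size array to reduction operation minimum which has no identity
```

```bash
python3 - <<'E'
from h import *
T,S=[pickle.load(open(f'pics/{n}0.pkl','rb')) for n in('top','side')]
c=lambda a:np.array(a,float)/3.3-.35+[250,80]
L,R=plane(T,[c((101,150)),c((318,537))],.075)[:,:2]
ey=(L-R)/np.linalg.norm(L-R);ex=np.array([ey[1],-ey[0]]);o=(L+R)/2+.09*ex
print('len',np.linalg.norm(L-R),'th',np.degrees(np.arctan2(ex[1],ex[0])),'o',o)
rc=plane(T,[c((450,462))],.075)[0,:2]-o;print('rear corner',rc@ex,rc@ey)
P=cloud(T).reshape(-1,3);ok=(T['range_z'].ravel()>0);q=np.c_[(P[:,:2]-o)@ex,(P[:,:2]-o)@ey,P[:,2]][ok]
f=q[(abs(q[:,2]-.125)<.004)&(abs(q[:,0])<.06)]
fe=np.array([(y,f[abs(f[:,1]-y)<.005][:,0].min(),f[abs(f[:,1]-y)<.005][:,0].max()) for y in np.arange(-.22,.225,.01) if (abs(f[:,1]-y)<.005).sum()>2]);print((fe*1000).round().astype(int).tolist())
tb=q[(abs(q[:,2]-.075)<.004)&(abs(q[:,0]+.05)<.03)];print('table y',tb[:,1].min(),tb[:,1].max())
tb=q[(abs(q[:,2]-.075)<.004)&(abs(q[:,1])>.15)&(abs(q[:,1])<.22)&(abs(q[:,0]+.07)<.05)]
for s in(-1,1):print('front',s,np.percentile(tb[tb[:,1]*s>0][:,0],[.5,3]))
b=q[(q[:,2]>.03)&(q[:,2]<.075)&(q[:,0]<-.19)&(q[:,0]>-.29)&(abs(q[:,1])<.05)];print('bar',b[:,0].min(),np.percentile(b[:,1],[2,50,98]),np.percentile(b[:,2],95))
d=q[(q[:,2]>.3)&(q[:,2]<.42)&(q[:,0]<-.12)&(abs(q[:,1])<.08)];print('D',d[:,0].min(),np.percentile(d[:,1],[5,50,95]),d[:,2].max())
s=q[(q[:,2]>.115)&(q[:,2]<.13)&(q[:,1]>.03)&(q[:,1]<.15)&(q[:,0]<-.01)&(q[:,0]>-.06)];print('stop',np.percentile(s[:,:2],[2,98],axis=0))
# two-view: handle tip, right front wing corner
print('wingcorner',two(T,c((318,537)),S,(299,326)),'tip',two(T,c((78,450)),S,(260,228)))
E
```

```text
len 0.46693514929005925 th -59.808303364361684 o [ 0.65843097 -0.12526359]
rear corner 0.06879325382394556 -0.23228999379426335
[[-220, 0, 18], [-210, -1, 19], [-200, 0, 13], [-190, -2, 16], [-180, -1, 18], [-170, -1, 18], [-160, 0, 18], [-150, -1, 19], [-140, 0, 18], [-130, -2, 19], [-120, -2, 16], [-110, -2, 19], [-100, -1, 19], [-90, 1, 17], [-80, -2, 17], [-70, -1, 19], [-60, -2, 19], [-50, -2, 17], [-40, 0, 14], [50, -46, -35], [60, -56, 19], [70, -55, 23], [80, -42, 16], [90, -44, 18], [100, -1, 18], [110, 1, 11], [120, 1, 13], [130, -3, 12], [140, -3, 9], [150, -3, 10], [160, -3, 8], [170, -3, 7], [180, 0, 4], [190, -3, 5], [200, 0, 4], [210, -2, 5], [220, 1, 10]]
table y -0.23308009018876014 0.2340610082906658
front -1 [-0.09168182 -0.08900387]
front 1 [-0.09286385 -0.09054737]
bar -0.27530374776504224 [-0.04476105 -0.0276744  -0.0085156 ] 0.07107667768144484
D -0.8147758085167272 [-0.03729784 -0.01556918  0.04778402] 0.41899092739481913
stop [[-0.05562462  0.05257982]
 [-0.0113135   0.08729815]]
wingcorner (array([ 0.44268796, -0.19521669, -0.09489203]), np.float64(0.05601255486061672)) tip (array([0.49738246, 0.08719901, 0.04399499]), np.float64(0.0025718630149109472))
```

```bash
python3 - <<'E'
from h import *
S=pickle.load(open('pics/side0.pkl','rb'))
cv2.imwrite('pics/scrop.png',cv2.resize(S['color'][145:335,235:435],None,fx=3,fy=3,interpolation=cv2.INTER_CUBIC)[:,:,::-1])
E
```

```text
(no output)
```

View pics/scrop.png

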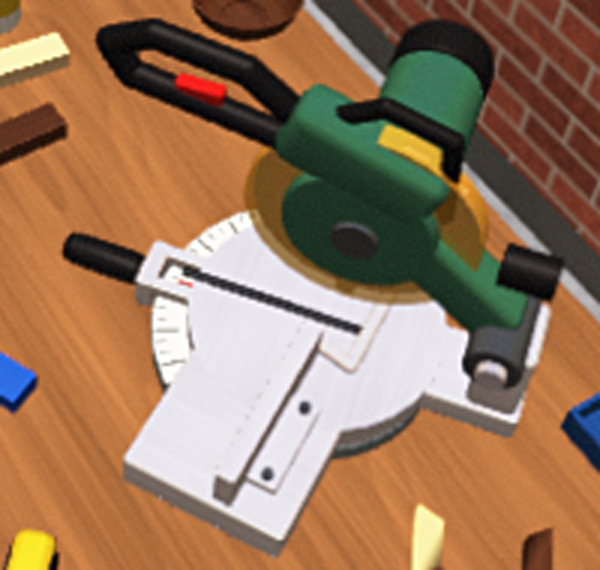

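The side crop agrees: handle tip at crop (70,245), wing corner at (125,465). The saw origin is about (0.658, -0.125), yaw -59.8°. The handle is at about -7°.

Rows can't tilt the tool. I'll therefore push the handle with the inner finger of the open gripper, keeping the wrist outside the D-handle.

```bash
cat >> h.py <<'E'
from scipy.spatial.transform import Rotation as Ro
O=np.array([.6584,-.1253]);TH=np.radians(-59.8)
EX=np.array([np.cos(TH),np.sin(TH)]);EY=np.array([-EX[1],EX[0]])
def saw(x,y,z=None):
    p=O+x*EX+y*EY; return p if z is None else np.r_[p,z]
def insaw(p): p=np.asarray(p)[:2]-O; return p@EX,p@EY
def state():
    from bench import ctrl
    s=ctrl.get_state();R=Ro.from_rotvec(s['tool_rot']).as_matrix()
    yaw=np.degrees(np.arctan2(R[1,1],R[0,1]))
    print('t',round(s['time'],2),'pos',s['position'].round(4),'yaw',yaw.round(1),'tilt',np.degrees(np.arccos(-R[2,2])).round(2),'F',s['ft_force'].round(1),'g',round(s['grip_width'],3),'q',s['joint_positions'].round(2))
    print('saw xy',np.round(insaw(s['position']),4)); return s,R,yaw
def plan(pos,yaw,n,f=1,st=None):
    """rows to pos and tool-y heading yaw (deg) in n rows; returns end"""
    if st is None: s,R,y=state();p=s['position']
    else: p,R,y=st
    dy=(yaw-y+180)%360-180; tw=-np.radians(dy)/n; d=(np.asarray(pos)-p)/n; rows=[]
    for i in range(n):
        rows.append([f]+(R.T@d*1000).round(1).tolist()+[round(tw,3)]); R=R@Ro.from_rotvec([0,0,tw]).as_matrix()
    for i in range(0,n,5): print(rows[i:i+5])
    return np.asarray(pos),R,yaw
def polar(phi,r,off): # deg, radius, offset towards -tangent; returns xy, radial heading
    a=np.radians(phi); e=-np.cos(a)*EX+np.sin(a)*EY; t=np.sin(a)*EX+np.cos(a)*EY
    return O+r*e-off*t, np.degrees(np.arctan2(e[1],e[0]))
E
python3 - <<'E'
from h import *
p,h=polar(-7,.31,.042);print(p,h)
e=plan(np.r_[p,.215],h,12)
E
```

```text
[0.43752002 0.09623111] 127.20000000000003
t 0.1 pos [0.276  0.5879 0.2216] yaw 64.9 tilt 0.1 F [ 0.4 -0.3 -0.7] g 1.002 q [-1.12  0.32 -0.07  1.45  0.02  1.37 -0.06]
saw xy [-0.8088  0.0283]
[[1, -29.6, -31.4, 0.6, np.float64(-0.091)], [1, -26.6, -33.9, 0.6, np.float64(-0.091)], [1, -23.4, -36.2, 0.6, np.float64(-0.091)], [1, -20.1, -38.2, 0.6, np.float64(-0.091)], [1, -16.5, -39.8, 0.6, np.float64(-0.091)]]
[[1, -12.9, -41.2, 0.6, np.float64(-0.091)], [1, -9.1, -42.2, 0.6, np.float64(-0.091)], [1, -5.2, -42.8, 0.6, np.float64(-0.091)], [1, -1.3, -43.1, 0.6, np.float64(-0.091)], [1, 2.6, -43.1, 0.6, np.float64(-0.091)]]
[[1, 6.5, -42.6, 0.6, np.float64(-0.091)], [1, 10.3, -41.9, 0.6, np.float64(-0.091)]]
```

```bash
python3 -m inch '[[1,-29.6,-31.4,0,-0.09],[1,-26.6,-34,0,-0.09],[1,-23.4,-36,0,-0.09],[1,-20,-38,0,-0.09],[1,-16.5,-40,0,-0.09]]'; python3 -m inch '[[1,-13,-41,0,-0.09],[1,-9,-42,0,-0.09],[1,-5,-43,0,-0.09],[1,-1,-43,0,-0.09],[1,2.6,-43,0,-0.09]]'
python3 - <<'E'
from h import *
p,h=polar(-7,.31,.042)
e=plan(np.r_[p,.215],h,3)
plan(np.r_[p,.030],h,5,st=e)
E
```

```text
time: 0.72
position: [0.3428, 0.3796, 0.218]
tool_rot: [0.051, -3.136, 0.008]
ft_force: [0.1, -0.2, 0.7]
grip_width: 0.998
time: 1.35
position: [0.4149, 0.1683, 0.2173]
tool_rot: [0.772, -3.037, 0.007]
ft_force: [0.8, 0.5, 1.3]
grip_width: 1.001
t 1.35 pos [0.4149 0.1683 0.2173] yaw 118.5 tilt 0.51 F [0.8 0.5 1.3] g 1.001 q [-0.68 -0.11  0.22  1.93  0.03  1.33  1.6 ]
saw xy [-0.3763 -0.0628]
[[1, 4.8, -24.7, 0.9, np.float64(-0.05)], [1, 6.1, -24.4, 0.9, np.float64(-0.05)], [1, 7.3, -24.1, 0.9, np.float64(-0.05)]]
[[1, -0.3, 0.0, 37.0, np.float64(-0.0)], [1, -0.3, 0.0, 37.0, np.float64(-0.0)], [1, -0.3, 0.0, 37.0, np.float64(-0.0)], [1, -0.3, 0.0, 37.0, np.float64(-0.0)], [1, -0.3, 0.0, 37.0, np.float64(-0.0)]]
```

```bash
python3 -m inch '[[1,5,-24.7,0,-0.05],[1,6,-24.4,0,-0.05],[1,7.3,-24,0,-0.05],[1,0,0,37,0],[1,0,0,37,0]]'
python3 - <<'E'
from h import *
from bench import ctrl
state()
p,h=polar(-7,.31,.042)
e=plan(np.r_[p,.030],h,3)
im=ctrl.get_image('side');cv2.imwrite('pics/s1.png',cv2.resize(im['color'][60:340,60:440],None,fx=2,fy=2)[:,:,::-1])
E
```

```text
time: 1.98
position: [0.4398, 0.0892, 0.1437]
tool_rot: [0.996, -2.977, 0.006]
ft_force: [-0.1, 0.2, 0.4]
grip_width: 1.0
t 1.98 pos [0.4398 0.0892 0.1437] yaw 127.0 tilt 0.25 F [-0.1  0.2  0.4] g 1.0 q [-0.61 -0.06  0.34  2.04  0.03  1.16  1.93]
saw xy [-0.2954 -0.081 ]
t 1.98 pos [0.4398 0.0892 0.1437] yaw 127.0 tilt 0.25 F [-0.1  0.2  0.4] g 1.0 q [-0.61 -0.06  0.34  2.04  0.03  1.16  1.93]
saw xy [-0.2954 -0.081 ]
[[1, -0.9, 2.4, 37.9, np.float64(-0.001)], [1, -0.9, 2.4, 37.9, np.float64(-0.001)], [1, -0.9, 2.4, 37.9, np.float64(-0.001)]]
```

View pics/s1.png

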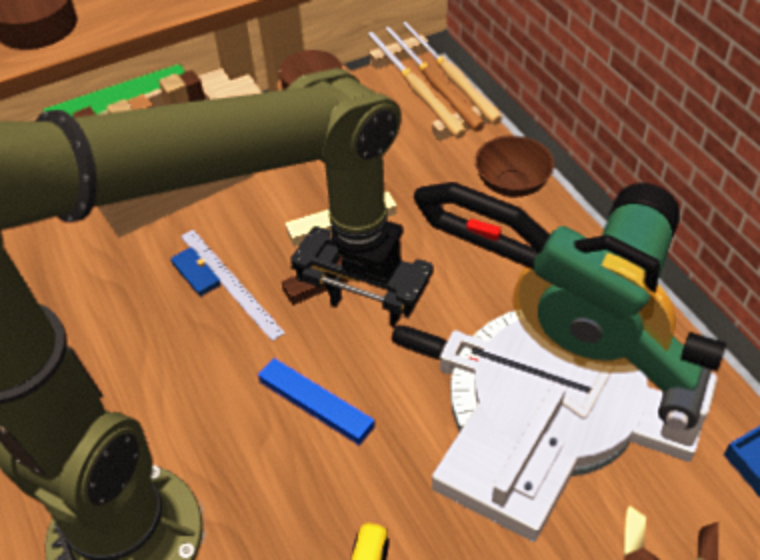

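The view shows the gripper hanging just outside the bar tip at (400,335), and the wrist clear of the D-handle at (420,195). I go down and start pushing.

```bash
python3 -m inch '[[1,-1,2,38,0],[1,-1,2,38,0],[1,-1,2,38,0]]'
python3 - <<'E'
from h import *
st=None
s,R,y=state();st=(s['position'],R,y)
for phi in (-7,0,6,12,18,23):
    p,h=polar(phi,.311,.0265); print(phi);st=plan(np.r_[p,.030],h,2 if phi>-7 else 1,st=st)
E
```

```text
time: 2.4
position: [0.4365, 0.0948, 0.0249]
tool_rot: [0.995, -2.974, 0.006]
ft_force: [-0.7, -0.1, 0.0]
grip_width: 1.005
t 2.4 pos [0.4365 0.0948 0.0249] yaw 127.0 tilt 0.38 F [-0.7 -0.1  0. ] g 1.005 q [-0.61  0.1   0.34  2.16 -0.04  0.9   1.98]
saw xy [-0.3018 -0.081 ]
-7
[[1, -17.1, 1.6, -5.2, np.float64(-0.004)]]
0
[[1, -19.0, 0.5, -0.1, np.float64(0.061)], [1, -19.0, 1.6, -0.1, np.float64(0.061)]]
6
[[1, -16.3, 0.5, -0.1, np.float64(0.052)], [1, -16.3, 1.4, -0.1, np.float64(0.052)]]
12
[[1, -16.3, 0.5, -0.1, np.float64(0.052)], [1, -16.3, 1.4, -0.1, np.float64(0.052)]]
18
[[1, -16.3, 0.5, -0.1, np.float64(0.052)], [1, -16.3, 1.4, -0.1, np.float64(0.052)]]
23
[[1, -13.6, 0.6, -0.1, np.float64(0.044)], [1, -13.6, 1.2, -0.1, np.float64(0.044)]]
```

```bash
python3 -m inch '[[1,-16,1.5,-4,0],[1,-12,0.5,0,0.03],[1,-12,0.5,0,0.03],[1,-12,0.8,0,0.03],[1,-12,0.8,0,0.03]]'
python3 - <<'E'
from h import *
from bench import ctrl
s,R,y=state();st=(s['position'],R,y)
im=ctrl.get_image('top')
P=cloud(im).reshape(-1,3);ok=im['range_z'].ravel()>0;q=np.c_[(P[:,:2]-O)@EX,(P[:,:2]-O)@EY,P[:,2]][ok]
d=q[(q[:,2]>.35)&(q[:,2]<.42)&(np.hypot(q[:,0],q[:,1])<.24)&(np.hypot(q[:,0],q[:,1])>.14)&(q[:,0]<-.05)]
print('D angle',np.degrees(np.arctan2(np.median(d[:,1]),-np.median(d[:,0]))),len(d))
for phi in (6,12,18,23):
    p,h=polar(phi,.311,.0265); print(phi);st=plan(np.r_[p,.030],h,2 if phi>-7 else 1,st=st)
T=pickle.load(open('pics/top0.pkl','rb'));P=cloud(T).reshape(-1,3);ok=T['range_z'].ravel()>0;q=np.c_[(P[:,:2]-O)@EX,(P[:,:2]-O)@EY,P[:,2]][ok]
d=q[(q[:,2]>.35)&(q[:,2]<.42)&(np.hypot(q[:,0],q[:,1])<.24)&(np.hypot(q[:,0],q[:,1])>.14)&(q[:,0]<-.05)]
print('D angle start',np.degrees(np.arctan2(np.median(d[:,1]),-np.median(d[:,0]))),len(d))
E
```

```text
time: 3.02
position: [0.4865, 0.1354, 0.0304]
tool_rot: [0.797, -3.023, 0.008]
ft_force: [-5.3, -4.1, 0.1]
grip_width: 0.998
t 3.02 pos [0.4865 0.1354 0.0304] yaw 119.5 tilt 0.92 F [-5.3 -4.1  0.1] g 0.998 q [-0.63  0.22  0.34  2.01 -0.08  0.94  1.83]
saw xy [-0.3118 -0.0175]
D angle 1.9135850766665703 346
6
[[1, -11.8, 0.3, -0.0, np.float64(0.047)], [1, -11.8, 0.8, -0.0, np.float64(0.047)]]
12
[[1, -16.3, 0.5, -0.3, np.float64(0.052)], [1, -16.3, 1.4, -0.3, np.float64(0.052)]]
18
[[1, -16.3, 0.5, -0.3, np.float64(0.052)], [1, -16.3, 1.4, -0.3, np.float64(0.052)]]
23
[[1, -13.6, 0.6, -0.2, np.float64(0.044)], [1, -13.6, 1.2, -0.2, np.float64(0.044)]]
D angle start -7.114553595746245 338
```

The D-handle angle tracks the mitre well: -7.1° before, 1.9° now. I keep pushing.

```bash
cat >> h.py <<'E'
def mitre(name='top'):
    from bench import ctrl
    im=ctrl.get_image(name);P=cloud(im).reshape(-1,3);ok=im['range_z'].ravel()>0;q=np.c_[(P[:,:2]-O)@EX,(P[:,:2]-O)@EY,P[:,2]][ok]
    r=np.hypot(q[:,0],q[:,1]);d=q[(q[:,2]>.35)&(q[:,2]<.42)&(r<.24)&(r>.14)&(q[:,0]<-.05)&(np.arctan2(q[:,1],-q[:,0])<.8)]
    a=np.degrees(np.arctan2(np.median(d[:,1]),-np.median(d[:,0])));print('mitre',a.round(2),len(d));return im
E
python3 -m inch '[[1,-12,0.5,0,0.04],[1,-12,0.8,0,0.04],[1,-12,0.8,0,0.05],[1,-12,0.8,0,0.05],[1,-12,0.8,0,0.05]]';python3 - <<'E'
from h import *
s,R,y=state();st=(s['position'],R,y);mitre()
for phi in (15,20,25):
    p,h=polar(phi,.311,.0265); print(phi);st=plan(np.r_[p,.030],h,2,st=st)
E
```

```text
time: 3.7
position: [0.5443, 0.1662, 0.0314]
tool_rot: [0.428, -3.101, 0.01]
ft_force: [0.7, -0.7, 0.1]
grip_width: 1.002
t 3.7 pos [0.5443 0.1662 0.0314] yaw 105.7 tilt 0.71 F [ 0.7 -0.7  0.1] g 1.002 q [-0.65  0.34  0.36  1.86 -0.14  0.98  1.61]
saw xy [-0.3093  0.048 ]
mitre 13.86 347
15
[[1, -3.6, -0.1, 0.6, np.float64(0.005)], [1, -3.6, -0.1, 0.6, np.float64(0.005)]]
20
[[1, -13.6, 0.6, -0.2, np.float64(0.044)], [1, -13.6, 1.2, -0.2, np.float64(0.044)]]
25
[[1, -13.6, 0.6, -0.2, np.float64(0.044)], [1, -13.6, 1.2, -0.2, np.float64(0.044)]]
```

```bash
python3 -m inch '[[1,-11,0,0,0.03],[1,-11,0.5,0,0.04],[1,-11,1,0,0.04],[1,-11,1,0,0.04]]';python3 - <<'E'
from h import *
s,R,y=state();st=(s['position'],R,y);mitre()
for phi in (20,25,29):
    p,h=polar(phi,.311,.0265); print(phi);st=plan(np.r_[p,.030],h,2,st=st)
E
```

```text
time: 4.25
position: [0.585, 0.1791, 0.0317]
tool_rot: [0.181, -3.117, 0.011]
ft_force: [-3.7, -1.1, 1.6]
grip_width: 0.995
t 4.25 pos [0.585  0.1791 0.0317] yaw 96.7 tilt 1.2 F [-3.7 -1.1  1.6] g 0.995 q [-0.65  0.43  0.38  1.74 -0.18  1.02  1.48]
saw xy [-0.3     0.0897]
mitre 21.11 348
20
[[1, 4.0, -1.0, 0.9, np.float64(-0.031)], [1, 4.0, -0.9, 0.9, np.float64(-0.031)]]
25
[[1, -13.6, 0.6, -0.3, np.float64(0.044)], [1, -13.6, 1.2, -0.3, np.float64(0.044)]]
29
[[1, -10.9, 0.5, -0.2, np.float64(0.035)], [1, -10.9, 0.9, -0.2, np.float64(0.035)]]
```

```bash
python3 -m inch '[[1,-9,0,0,0.02],[1,-9,0.5,0,0.03],[1,-9,0.5,0,0.03],[1,-8,0.5,0,0.03]]';python3 - <<'E'
from h import *
s,R,y=state();st=(s['position'],R,y);mitre()
p,h=polar(30,.311,.0265);plan(np.r_[p,.030],h,1,st=st)
E
```

```text
time: 4.8
position: [0.6251, 0.1856, 0.0319]
tool_rot: [-0.0, -3.128, 0.009]
ft_force: [0.6, -0.0, -0.5]
grip_width: 1.004
t 4.8 pos [0.6251 0.1856 0.0319] yaw 90.0 tilt 0.83 F [ 0.6 -0.  -0.5] g 1.004 q [-0.64  0.51  0.4   1.64 -0.22  1.05  1.4 ]
saw xy [-0.2855  0.1276]
mitre 29.53 350
[[1, -5.7, -0.0, 1.8, np.float64(-0.004)]]
```

Force is zero and mitre reads 29.5°, so it has snapped into the click. I back off, move outward, rise, and go to the walnut strip.

```bash
python3 -m inch '[[1,20,0,0,0],[1,15,20,0,0],[1,0,40,0,0],[1,0,0,-50,0],[1,0,0,-60,0]]';python3 - <<'E'
from h import *
im=mitre();P=cloud(im);
# bar angle from points
q=P.reshape(-1,3)[im['range_z'].ravel()>0];x=(q[:,:2]-O)@EX;y=(q[:,:2]-O)@EY;r=np.hypot(x,y)
b=(q[:,2]>.04)&(q[:,2]<.072)&(r>.235)&(r<.275)&(abs(np.arctan2(y,-x)-.5)<.3);a=np.degrees(np.arctan2(y[b],-x[b]));print('bar',b.sum(),np.median(a),(a.min()+a.max())/2)
for lo,hi in(((.3,.7),(.2,.34)),):
    m=(P[...,2]>.012)&(P[...,2]<.04)&(P[...,0]>.35)&(P[...,0]<.62)&(P[...,1]>.22)&(P[...,1]<.345)
    w=P[m];print('walnut',cv2.minAreaRect(np.float32(w[:,:2]*1000)),np.median(w[:,2]))
S=pickle.load(open('pics/side0.pkl','rb'));T=pickle.load(open('pics/top0.pkl','rb'))
for n,I in(('T',T),('S',S)):
    h=cv2.cvtColor(I['color'],cv2.COLOR_RGB2HSV);PP=cloud(I);m=((h[...,2]<120)&(PP[...,0]>.35)&(PP[...,0]<.62)&(PP[...,1]>.24)&(PP[...,1]<.335)&(PP[...,2]>.018)).astype(np.uint8)
    cs=max(cv2.findContours(m,0,1)[0],key=cv2.contourArea);bx=cv2.boxPoints(cv2.minAreaRect(cs));c=cv2.minAreaRect(cs)[0];print(n,c,plane(I,bx,.025)[:,:2].round(3).tolist());I['c']=c
print('two-view top centre',two(T,T['c'],S,S['c']))
e=plan(np.r_[.416,.285,.15],91.3,5)
E
```

```text
time: 5.48
position: [0.5916, 0.2457, 0.1387]
tool_rot: [-0.008, -3.126, 0.02]
ft_force: [0.9, -0.1, 0.5]
grip_width: 1.002
mitre 29.53 354
bar 108 29.53309953045946 30.332343836898943
walnut ((459.823974609375, 273.5401611328125), (238.3184356689453, 0.0), 156.32130432128906) 0.0156793817258013
T (216.92652893066406, 218.99783325195312) [[0.386, 0.306], [0.585, 0.308], [0.585, 0.266], [0.386, 0.264]]
S (228.55174255371094, 194.1206817626953) [[0.382, 0.301], [0.585, 0.306], [0.576, 0.259], [0.377, 0.257]]
two-view top centre (array([0.48364444, 0.28829538, 0.0141665 ]), np.float64(0.00473901243516476))
t 5.53 pos [0.5959 0.2483 0.1483] yaw 89.8 tilt 0.37 F [2.  1.7 5.7] g 0.997 q [-0.76  0.37  0.41  1.57 -0.15  1.24  1.24]
saw xy [-0.3544  0.1339]
[[1, 36.0, 7.2, -0.2, np.float64(-0.005)], [1, 36.0, 7.4, -0.2, np.float64(-0.005)], [1, 35.9, 7.6, -0.2, np.float64(-0.005)], [1, 35.9, 7.8, -0.2, np.float64(-0.005)], [1, 35.8, 8.0, -0.2, np.float64(-0.005)]]
```

```bash
python3 -m inch '[[1,36,7,0,0],[1,36,7.4,0,0],[1,36,7.6,0,0],[1,36,8,0,0],[1,36,8,0,0]]';python3 - <<'E'
from h import *
from bench import ctrl
s,R,y=state()
im=ctrl.get_image('wrist');P=cloud(im);m=(P[...,2]>.016)&(P[...,2]<.035)&(im['range_z']>0)
k,l,st,ce=cv2.connectedComponentsWithStats(m.astype(np.uint8))
for i in range(1,k):
    if st[i,4]>800:
        w=P[l==i];print(st[i],ce[i].round(),cv2.minAreaRect(np.float32(w[:,:2]*1000)),np.median(w[:,2]),np.median(im['color'][l==i],0))
cv2.imwrite('pics/w1.png',im['color'][:,:,::-1])
plan(np.r_[.416,.286,.05],91,3)
E
```

```text
time: 6.15
position: [0.4192, 0.2883, 0.1518]
tool_rot: [0.018, 3.131, 0.001]
ft_force: [-0.1, 0.3, 0.4]
grip_width: 1.002
t 6.15 pos [0.4192 0.2883 0.1518] yaw 89.3 tilt 0.58 F [-0.1  0.3  0.4] g 1.002 q [-0.98  0.06  0.34  1.91 -0.01  1.17  0.92]
saw xy [-0.4778  0.0013]
[ 361    0  117   61 5757] [417.  26.] ((266.8722839355469, 412.9148864746094), (44.97013854980469, 100.10801696777344), 9.391988754272461) 0.018373908130160765 [ 49.  88. 146.]
[   0   36  136  129 7434] [63. 96.] ((327.5147399902344, 83.09890747070312), (40.82569122314453, 166.71646118164062), 25.72121238708496) 0.02526790339407048 [ 63. 110. 206.]
[ 252  161   46  121 4989] [276. 220.] ((444.75189208984375, 287.52825927734375), (121.36097717285156, 40.20542907714844), 0.9815664291381836) 0.025267104934604045 [92. 64. 49.]
[ 374  219   47   59 1818] [398. 243.] ((471.9742736816406, 406.2372131347656), (41.1484375, 57.36566925048828), 84.24414825439453) 0.025186921193936618 [232. 233. 186.]
[ 260  312   38   29 1058] [278. 326.] ((559.04150390625, 288.9298095703125), (39.390384674072266, 37.809993743896484), 89.26506042480469) 0.025339120481024907 [93. 65. 49.]
t 6.2 pos [0.414  0.2902 0.1514] yaw 89.6 tilt 0.31 F [-4.3  0.3 -0.4] g 1.001 q [-0.99  0.06  0.33  1.91 -0.02  1.17  0.92]
saw xy [-0.4821 -0.0023]
[[1, -0.5, -1.4, 33.8, np.float64(-0.008)], [1, -0.5, -1.4, 33.8, np.float64(-0.008)], [1, -0.5, -1.4, 33.8, np.float64(-0.008)]]
```

View pics/w1.png

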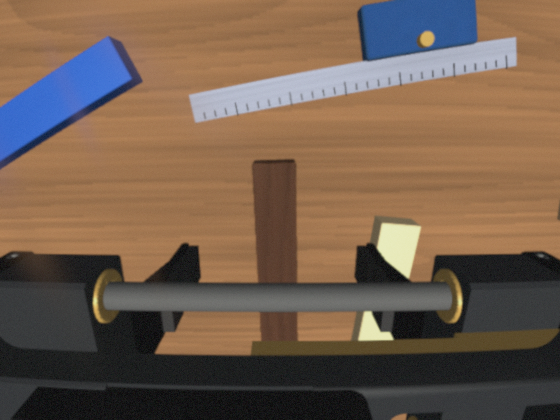

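The wrist view shows the walnut strip centred between the fingers, its end at (275,160), with the maple clear of the right finger. I descend and grip.

```bash
python3 -m inch '[[1,-1,-2,38,-0.02],[1,0,-2,38,0],[1,0,0,38,0],[1,0,0,26,0]]' ; python3 - <<'E'
from h import *
state();plan(np.r_[.416,.2867,.004],91,1)
E
```

```text
time: 6.7
position: [0.4199, 0.2907, 0.0117]
tool_rot: [-0.024, 3.126, 0.018]
ft_force: [-0.4, 0.3, -0.0]
grip_width: 0.994
t 6.7 pos [0.4199 0.2907 0.0117] yaw 90.9 tilt 1.11 F [-0.4  0.3 -0. ] g 0.994 q [-0.96  0.23  0.33  2.04 -0.1   0.87  1.01]
saw xy [-0.4795  0.0031]
t 6.7 pos [0.4199 0.2907 0.0117] yaw 90.9 tilt 1.11 F [-0.4  0.3 -0. ] g 0.994 q [-0.96  0.23  0.33  2.04 -0.1   0.87  1.01]
saw xy [-0.4795  0.0031]
[[1, 4.1, -4.0, 7.6, np.float64(-0.002)]]
```

```bash
python3 -m inch '[[1,3,-4,7,0],[1,0,0,0,0],[-1,0,0,0,0],[-1,0,0,0,0],[-1,0,0,0,0]]' 45; python3 -m inch '[[-1,0,0,0,0],[-1,0,0,0,0]]' ; python3 - <<'E'
from h import *
state()
E
```

```text
time: 7.32
position: [0.4191, 0.2871, 0.0063]
tool_rot: [-0.022, 3.122, 0.021]
ft_force: [0.4, -0.2, 0.5]
grip_width: 0.743
time: 7.58
position: [0.4195, 0.2875, 0.0069]
tool_rot: [-0.022, 3.122, 0.022]
ft_force: [-0.4, -0.2, 0.7]
grip_width: 0.518
t 7.58 pos [0.4195 0.2875 0.0069] yaw 90.8 tilt 1.41 F [-0.4 -0.2  0.7] g 0.518 q [-0.95  0.23  0.33  2.05 -0.1   0.85  1.02]
saw xy [-0.4769  0.0012]
```

```bash
python3 -m inch '[[-1,0,0,3,0],[-1,0,0,0,0],[-1,0,0,0,0]]' ; python3 -m inch '[[-1,0,0,-30,0],[-1,0,0,-40,0],[-1,0,0,-50,0],[-1,0,0,-50,0]]'; python3 - <<'E'
from h import *
s,R,y=state();st=(s['position'],R,y)
# via-point in front of saw, then over table
e=plan(saw(-.20,-.14,.19),120.2,12,f=-1,st=st)
e=plan(saw(-.052,-.14,.19),120.2,4,f=-1,st=e)
from bench import ctrl
im=ctrl.get_image('side');cv2.imwrite('pics/s2.png',cv2.resize(im['color'][60:340,60:440],None,fx=2,fy=2)[:,:,::-1])
E
```

```text
time: 7.95
position: [0.4199, 0.2877, 0.0059]
tool_rot: [-0.021, 3.122, 0.023]
ft_force: [0.1, 0.6, -1.1]
grip_width: 0.454
time: 8.45
position: [0.4123, 0.2822, 0.1732]
tool_rot: [-0.022, 3.133, 0.006]
ft_force: [0.6, 0.3, -1.6]
grip_width: 0.452
t 8.45 pos [0.4123 0.2822 0.1732] yaw 90.8 tilt 0.53 F [ 0.6  0.3 -1.6] g 0.452 q [-0.99  0.02  0.34  1.9  -0.    1.21  0.94]
saw xy [-0.476  -0.0077]
[[-1, -1.7, -25.4, -1.5, np.float64(-0.043)], [-1, -0.6, -25.5, -1.5, np.float64(-0.043)], [-1, 0.5, -25.5, -1.5, np.float64(-0.043)], [-1, 1.6, -25.5, -1.5, np.float64(-0.043)], [-1, 2.7, -25.4, -1.5, np.float64(-0.043)]]
[[-1, 3.7, -25.2, -1.5, np.float64(-0.043)], [-1, 4.8, -25.0, -1.5, np.float64(-0.043)], [-1, 5.9, -24.8, -1.5, np.float64(-0.043)], [-1, 6.9, -24.5, -1.5, np.float64(-0.043)], [-1, 8.0, -24.2, -1.5, np.float64(-0.043)]]
[[-1, 9.0, -23.9, -1.5, np.float64(-0.043)], [-1, 10.0, -23.5, -1.5, np.float64(-0.043)]]
[[-1, -0.0, -37.0, 0.0, np.float64(-0.0)], [-1, -0.0, -37.0, 0.0, np.float64(-0.0)], [-1, -0.0, -37.0, 0.0, np.float64(-0.0)], [-1, -0.0, -37.0, 0.0, np.float64(-0.0)]]
```

View pics/s2.png

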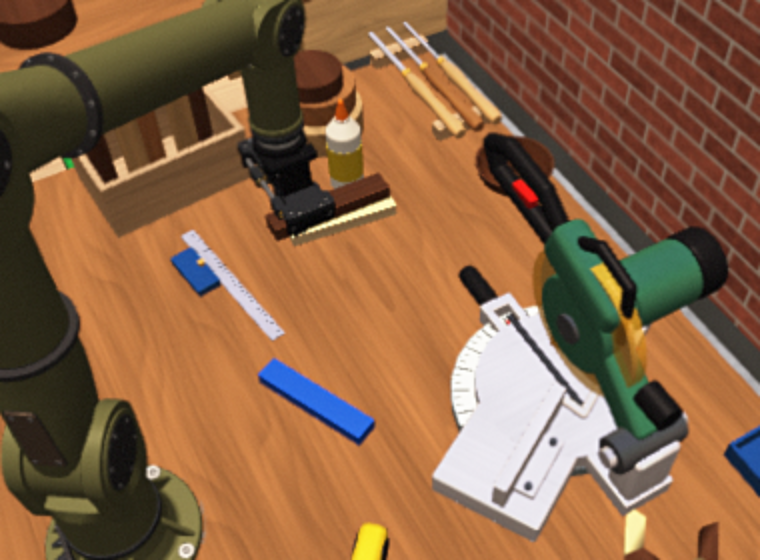

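The view shows the strip held level near the glue bottle but clear of it, and the saw swung. I carry the strip in front of the saw, lower it, then go in under the guard.

```bash
python3 -m inch '[[-1,-2,-25,0,-0.04],[-1,-1,-25.5,0,-0.04],[-1,0.5,-25.5,0,-0.04],[-1,1.6,-25.5,0,-0.04],[-1,2.7,-25.4,0,-0.045]]' ; python3 -m inch '[[-1,4,-25,0,-0.045],[-1,5,-25,0,-0.045],[-1,6,-25,0,-0.045],[-1,7,-24.5,0,-0.045],[-1,8,-24,0,-0.045]]'; python3 - <<'E'
from h import *
e=plan(saw(-.20,-.14,.105),120.2,4,f=-1)
E
```

```text
time: 9.12
position: [0.4252, 0.1568, 0.1775]
tool_rot: [-0.359, 3.104, 0.017]
ft_force: [1.0, 0.8, -1.4]
grip_width: 0.452
time: 9.75
position: [0.4338, 0.0251, 0.1719]
tool_rot: [-0.718, 3.045, 0.013]
ft_force: [0.5, -0.7, -1.3]
grip_width: 0.455
t 9.75 pos [0.4338 0.0251 0.1719] yaw 116.6 tilt 0.88 F [ 0.5 -0.7 -1.3] g 0.455 q [-0.79 -0.17  0.62  2.05  0.1   1.22  1.83]
saw xy [-0.243  -0.1185]
[[-1, 4.9, -11.1, 16.6, np.float64(-0.016)], [-1, 5.1, -11.1, 16.6, np.float64(-0.016)], [-1, 5.3, -11.0, 16.6, np.float64(-0.016)], [-1, 5.4, -10.9, 16.6, np.float64(-0.016)]]
```

```bash
python3 -m inch '[[-1,5,-11,16,-0.016],[-1,5,-11,16,-0.016],[-1,5,-11,17,-0.016],[-1,5.4,-11,17,-0.016],[-1,0,0,0,0]]' ; python3 - <<'E'
from h import *
from bench import ctrl
s,R,y=state()
im=ctrl.get_image('top');cv2.imwrite('pics/t2.png',cv2.resize(im['color'][80:280,220:420],None,fx=3,fy=3)[:,:,::-1])
P=cloud(im);h=cv2.cvtColor(im['color'],cv2.COLOR_RGB2HSV);x=(P[...,:2]-O)@EX;yy=(P[...,:2]-O)@EY
m=(P[...,2]>.1)&(P[...,2]<.15)&(x<-.1)&(x>-.3)&(yy>-.3)&(yy<.1)&(im['color'].max(-1)>40)&(h[...,1]>80)
w=P[m];print(m.sum(),cv2.minAreaRect(np.float32(w[:,:2]*1000)),np.median(w[:,2]),'x',np.percentile(x[m],[3,97]),'y',yy[m].min(),yy[m].max())
c=np.polyfit(yy[m],w[:,2],1);print('slope z per y',c[0])
e=plan(saw(-.052,-.14,.103),120.2,5,f=-1)
E
```

```text
time: 10.38
position: [0.4349, -0.0264, 0.1006]
tool_rot: [-0.814, 3.024, 0.013]
ft_force: [-0.1, 0.4, -1.4]
grip_width: 0.449
t 10.38 pos [ 0.4349 -0.0264  0.1006] yaw 120.1 tilt 0.74 F [-0.1  0.4 -1.4] g 0.449 q [-0.75 -0.08  0.74  2.13  0.05  1.06  2.06]
saw xy [-0.198  -0.1434]
316 ((536.1775512695312, 29.178932189941406), (100.26531219482422, 39.78722381591797), 29.929033279418945) 0.1188463527245317 x [-0.21407197 -0.17612235] y -0.07796849475106257 0.02212787888707181
slope z per y -0.005175076798143126
t 10.43 pos [ 0.4356 -0.0256  0.1014] yaw 120.2 tilt 0.82 F [-0.1  0.4 -1.7] g 0.458 q [-0.75 -0.08  0.74  2.13  0.05  1.06  2.06]
saw xy [-0.1982 -0.1424]
[[-1, -0.5, -29.2, -0.5, np.float64(-0.0)], [-1, -0.5, -29.2, -0.5, np.float64(-0.0)], [-1, -0.5, -29.2, -0.5, np.float64(-0.0)], [-1, -0.5, -29.2, -0.5, np.float64(-0.0)], [-1, -0.5, -29.2, -0.5, np.float64(-0.0)]]
```

View pics/t2.png

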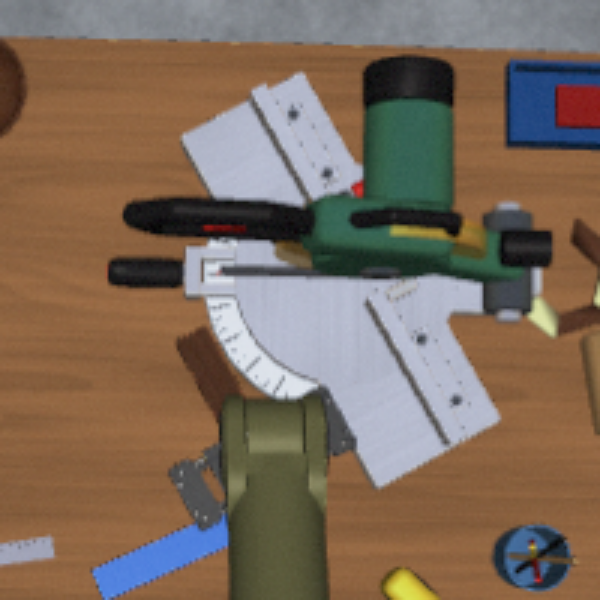

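The view shows the strip level in front of the table, its far end at (195,340). The saw head lies along the image horizontal with clearance. I slide the strip in over the table and lower it.

```bash
python3 -m inch '[[-1,0,-29,0,0],[-1,0,-29,0,0],[-1,0,-29,0,0],[-1,0,-29,0,0],[-1,0,-28,0,0]]' ; python3 -m inch '[[-1,0,0,0,0]]'; python3 - <<'E'
from h import *
e=plan(saw(-.052,-.142,.080),120.2,3,f=-1)
E
```

```text
time: 11.05
position: [0.5134, -0.1452, 0.1034]
tool_rot: [-0.83, 3.011, 0.019]
ft_force: [0.3, 0.7, -1.7]
grip_width: 0.455
time: 11.18
position: [0.5146, -0.1465, 0.1041]
tool_rot: [-0.827, 3.012, 0.016]
ft_force: [0.3, 1.2, -2.0]
grip_width: 0.456
t 11.18 pos [ 0.5146 -0.1465  0.1041] yaw 120.7 tilt 1.2 F [ 0.3  1.2 -2. ] g 0.456 q [-0.56  0.22  0.89  1.92 -0.21  1.09  2.53]
saw xy [-0.054 -0.135]
[[-1, 2.5, -0.7, 8.0, np.float64(0.003)], [-1, 2.5, -0.7, 8.0, np.float64(0.003)], [-1, 2.5, -0.7, 8.0, np.float64(0.003)]]
```

```bash
python3 -m inch '[[-1,1,0,8,0],[-1,1,0,8,0],[-1,0,0,4,0],[-1,0,0,2,0]]' ; python3 - <<'E'
from h import *
state()
E
```

```text
time: 11.68
position: [0.5127, -0.143, 0.0808]
tool_rot: [-0.834, 3.01, 0.022]
ft_force: [-4.2, 0.8, 17.1]
grip_width: 0.454
t 11.68 pos [ 0.5127 -0.143   0.0808] yaw 121.0 tilt 1.32 F [-4.2  0.8 17.1] g 0.454 q [-0.55  0.25  0.88  1.94 -0.25  1.04  2.56]
saw xy [-0.058  -0.1348]
```

```bash
python3 -m inch '[[0.3,0,0,0,0],[0.3,0,0,0,0],[0.3,0,0,0,0]]' ; python3 -m inch '[[0.3,0,0,-20,0],[0.3,0,0,-30,0],[0.3,0,30,-10,0.1],[0.3,0,40,0,0.17],[-1,0,30,0,0.17]]'; python3 - <<'E'
from h import *
from bench import ctrl
s,R,y=state();im=ctrl.get_image('top')
P=cloud(im);x=(P[...,:2]-O)@EX;yy=(P[...,:2]-O)@EY
c=im['color'].astype(int)
m=(P[...,2]>.088)&(P[...,2]<.112)&(x<.0)&(x>-.1)&(yy>-.2)&(yy<.06)&(c[...,0]<130)&(c[...,0]>c[...,2]+15)
w=P[m];print(m.sum(),np.median(w[:,2]));r=cv2.minAreaRect(np.float32(np.c_[x[m],yy[m]]*1000));print(r)
for y0 in np.arange(-.16,.05,.02):
    b=m&(abs(yy-y0)<.006)
    if b.sum()>3: print(round(y0,2),b.sum(),x[b].min().round(4),x[b].max().round(4))
cv2.imwrite('pics/t3.png',cv2.resize(im['color'][80:280,220:420],None,fx=3,fy=3)[:,:,::-1])
E
```

```text
time: 12.05
position: [0.5136, -0.1426, 0.0815]
tool_rot: [-0.834, 3.007, 0.021]
ft_force: [-0.8, 0.4, 0.1]
grip_width: 0.631
time: 12.68
position: [0.475, -0.059, 0.1498]
tool_rot: [-0.154, 3.115, 0.025]
ft_force: [1.1, 0.5, 0.7]
grip_width: 0.6
t 12.68 pos [ 0.475  -0.059   0.1498] yaw 95.7 tilt 1.59 F [1.1 0.5 0.7] g 0.6 q [-0.79 -0.05  0.86  2.    0.02  1.15  1.74]
saw xy [-0.1495 -0.1251]
359 0.10050249583348592
((-57.51971435546875, -69.23082733154297), (197.47410583496094, 38.948307037353516), 89.93209075927734)
-0.08 17 -0.0616 -0.0385
-0.06 38 -0.077 -0.0402
-0.04 42 -0.0765 -0.0395
-0.02 38 -0.0762 -0.038
-0.0 39 -0.0762 -0.0393
0.02 43 -0.0769 -0.0387
```

View pics/t3.png

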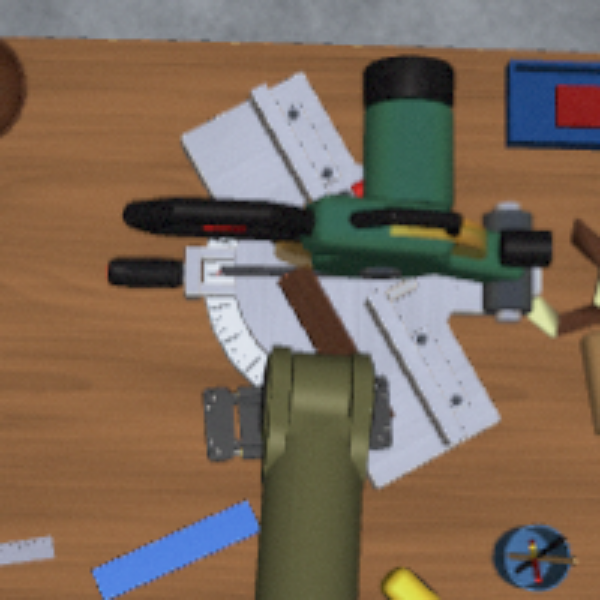

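The strip lies parallel to the fence, seen at (320,310). It spans x -77..-39 and its end is about 19 mm short of the stop. Next I push it to the fence with shut fingers.

```bash
python3 -m inch '[[-1,0,0,0,0.05],[-1,0,0,0,0.05],[-1,0,0,0,0]]'; python3 - <<'E'
from h import *
e=plan(saw(-.118,-.075,.13),90,3,f=-1)
e=plan(saw(-.118,-.075,.084),90,2,f=-1,st=e)
e=plan(saw(-.095,-.075,.084),90,2,f=-1,st=e)
e=plan(saw(-.062,-.075,.084),90,4,f=-1,st=e)
E
```

```text
time: 13.1
position: [0.4758, -0.054, 0.1536]
tool_rot: [0.009, 3.116, 0.036]
ft_force: [-0.3, 0.2, 0.3]
grip_width: 0.24
t 13.1 pos [ 0.4758 -0.054   0.1536] yaw 89.7 tilt 2.0 F [-0.3  0.2  0.3] g 0.24 q [-0.79 -0.06  0.85  2.    0.02  1.16  1.62]
saw xy [-0.1535 -0.1219]
[[-1, -19.3, -2.4, 8.3, np.float64(-0.002)], [-1, -19.3, -2.5, 8.3, np.float64(-0.002)], [-1, -19.3, -2.5, 8.3, np.float64(-0.002)]]
[[-1, 0.6, -0.5, 23.0, np.float64(-0.0)], [-1, 0.6, -0.5, 23.0, np.float64(-0.0)]]
[[-1, -5.8, -9.9, -0.1, np.float64(-0.0)], [-1, -5.8, -9.9, -0.1, np.float64(-0.0)]]
[[-1, -4.2, -7.1, -0.1, np.float64(-0.0)], [-1, -4.2, -7.1, -0.1, np.float64(-0.0)], [-1, -4.2, -7.1, -0.1, np.float64(-0.0)], [-1, -4.2, -7.1, -0.1, np.float64(-0.0)]]
```

```bash
python3 -m inch '[[-1,-19,-2.5,8,0],[-1,-19,-2.5,8,0],[-1,-19,-2.5,8,0],[-1,0,0,20,0],[-1,0,0,20,0]]'; python3 - <<'E'
from h import *
s,R,y=state();st=(s['position'],R,y)
e=plan(saw(-.094,-.075,.084),90,2,f=-1,st=st)
e=plan(saw(-.062,-.075,.084),90,5,f=-1,st=e)
E
```

```text
time: 13.72
position: [0.5383, -0.0614, 0.0932]
tool_rot: [0.001, 3.109, 0.039]
ft_force: [-0.5, 0.7, -0.4]
grip_width: 0.005
t 13.72 pos [ 0.5383 -0.0614  0.0932] yaw 90.0 tilt 2.36 F [-0.5  0.7 -0.4] g 0.005 q [-0.7   0.23  0.88  1.93 -0.24  1.05  1.85]
saw xy [-0.1156 -0.0717]
[[-1, -3.9, -10.3, 4.5, np.float64(0.0)], [-1, -3.9, -10.3, 4.5, np.float64(0.0)]]
[[-1, -3.2, -5.5, -0.0, np.float64(-0.0)], [-1, -3.2, -5.5, -0.0, np.float64(-0.0)], [-1, -3.2, -5.5, -0.0, np.float64(-0.0)], [-1, -3.2, -5.5, -0.0, np.float64(-0.0)], [-1, -3.2, -5.5, -0.0, np.float64(-0.0)]]
```

```bash
python3 -m inch '[[-1,-4,-10,4,0],[-1,-4,-10,4,0],[-1,-3.2,-5.5,0,0],[-1,-3.2,-5.5,0,0],[-1,-3.2,-5.5,0,0]]';python3 -m inch '[[-1,-3.2,-5.5,0,0],[-1,-3.2,-5.5,0,0]]'; python3 - <<'E'
from h import *
s,R,y=state()
E
```

```text
time: 14.35
position: [0.5549, -0.1002, 0.0838]
tool_rot: [0.0, 3.112, 0.041]
ft_force: [-1.0, -0.6, -0.4]
grip_width: 0.007
time: 14.6
position: [0.562, -0.1117, 0.0841]
tool_rot: [-0.001, 3.111, 0.042]
ft_force: [-0.5, 0.4, 0.0]
grip_width: 0.004
t 14.6 pos [ 0.562  -0.1117  0.0841] yaw 90.0 tilt 2.32 F [-0.5  0.4  0. ] g 0.004 q [-0.57  0.34  0.87  1.86 -0.33  1.06  2.  ]
saw xy [-0.0602 -0.0764]
```

```bash
python3 -m inch '[[-1,-2.5,-4,0,0],[-1,-2,-3.5,0,0]]'; python3 -m inch '[[-1,-1.5,-2.5,0,0]]'; python3 - <<'E'
from h import *
s,R,y=state()
E
```

```text
time: 14.85
position: [0.5633, -0.1144, 0.0835]
tool_rot: [-0.004, 3.12, 0.057]
ft_force: [-9.0, 9.2, 10.1]
grip_width: 0.003
time: 14.98
position: [0.5633, -0.114, 0.0831]
tool_rot: [-0.006, 3.125, 0.065]
ft_force: [-5.4, 4.5, 4.6]
grip_width: 0.002
t 14.97 pos [ 0.5633 -0.114   0.0831] yaw 90.3 tilt 2.55 F [-5.4  4.5  4.6] g 0.002 q [-0.54  0.36  0.86  1.84 -0.35  1.09  2.03]
saw xy [-0.0576 -0.0765]
```

```bash
python3 -m inch '[[-1,10,18,0,0],[-1,10,18,-5,0]]'; python3 - <<'E'
from h import *
from bench import ctrl
s,R,y=state();st=(s['position'],R,y)
e=plan(saw(-.10,-.21,.086),90,4,f=-1,st=st)
e=plan(saw(-.028,-.21,.084),90,3,f=-1,st=e)
im=ctrl.get_image('top')
P=cloud(im);x=(P[...,:2]-O)@EX;yy=(P[...,:2]-O)@EY;c=im['color'].astype(int)
m=(P[...,2]>.088)&(P[...,2]<.112)&(x<.01)&(x>-.1)&(yy>-.2)&(yy<.06)&(c[...,0]<130)&(c[...,0]>c[...,2]+15)
print(m.sum(),cv2.minAreaRect(np.float32(np.c_[x[m],yy[m]]*1000)))
E
```

```text
time: 15.22
position: [0.5433, -0.0796, 0.0893]
tool_rot: [-0.003, 3.125, 0.062]
ft_force: [0.2, -0.3, -0.0]
grip_width: 0.0
t 15.22 pos [ 0.5433 -0.0796  0.0893] yaw 90.1 tilt 2.45 F [ 0.2 -0.3 -0. ] g 0.0 q [-0.64  0.28  0.88  1.9  -0.29  1.07  1.93]
saw xy [-0.0974 -0.0765]
[[-1, 29.2, -16.2, -0.3, np.float64(0.001)], [-1, 29.2, -16.2, -0.3, np.float64(0.001)], [-1, 29.2, -16.2, -0.3, np.float64(0.001)], [-1, 29.2, -16.2, -0.3, np.float64(0.001)]]
[[-1, -12.1, -20.8, 0.0, np.float64(-0.0)], [-1, -12.1, -20.8, 0.0, np.float64(-0.0)], [-1, -12.1, -20.8, 0.0, np.float64(-0.0)]]
84 ((-22.57657814025879, -73.80712890625), (189.79452514648438, 41.362144470214844), 87.66121673583984)
```

```bash
python3 -m inch '[[-1,29,-16,0,0],[-1,29,-16,0,0],[-1,29,-16,0,0],[-1,29,-16,0,0],[-1,0,0,0,0]]'; python3 - <<'E'
from h import *
s,R,y=state();st=(s['position'],R,y)
e=plan(saw(-.028,-.208,.084),90,3,f=-1,st=st)
E
```

```text
time: 15.9
position: [0.4271, -0.1452, 0.0861]
tool_rot: [-0.009, 3.119, 0.063]
ft_force: [0.6, -0.4, -0.4]
grip_width: 0.001
t 15.9 pos [ 0.4271 -0.1452  0.0861] yaw 90.4 tilt 2.63 F [ 0.6 -0.4 -0.4] g 0.001 q [-0.66 -0.02  0.97  2.12 -0.03  1.03  1.91]
saw xy [-0.0991 -0.2099]
[[-1, -12.3, -20.3, 0.2, np.float64(0.002)], [-1, -12.4, -20.2, 0.2, np.float64(0.002)], [-1, -12.4, -20.2, 0.2, np.float64(0.002)]]
```

```bash
python3 -m inch '[[-1,-12,-20,0,0],[-1,-12,-20,0,0],[-1,-12,-20,0,0],[-1,0,0,0,0]]'; python3 - <<'E'
from h import *
from bench import ctrl
s,R,y=state();st=(s['position'],R,y)
im=ctrl.get_image('side')
P=cloud(im);x=(P[...,:2]-O)@EX;yy=(P[...,:2]-O)@EY;c=im['color'].astype(int)
m=(P[...,2]>.09)&(P[...,2]<.108)&(x<.01)&(x>-.1)&(yy>-.2)&(yy<.06)&(c[...,0]<130)&(c[...,0]>c[...,2]+15)
print(m.sum(),cv2.minAreaRect(np.float32(np.c_[x[m],yy[m]]*1000)))
e=plan(saw(-.028,-.170,.084),90,5,f=-1,st=st)
E
```

```text
time: 16.4
position: [0.4691, -0.2064, 0.0857]
tool_rot: [-0.014, 3.112, 0.061]
ft_force: [-0.9, -0.1, -1.0]
grip_width: 0.004
t 16.4 pos [ 0.4691 -0.2064  0.0857] yaw 90.6 tilt 2.77 F [-0.9 -0.1 -1. ] g 0.004 q [-0.53  0.21  1.03  1.99 -0.27  1.05  2.2 ]
saw xy [-0.0251 -0.2044]
304 ((-22.27452850341797, -38.90155029296875), (130.08753967285156, 39.3011360168457), 86.94259643554688)
[[-1, -5.7, 3.9, 0.7, np.float64(0.002)], [-1, -5.7, 3.9, 0.7, np.float64(0.002)], [-1, -5.7, 3.9, 0.7, np.float64(0.002)], [-1, -5.7, 3.9, 0.7, np.float64(0.002)], [-1, -5.6, 3.9, 0.7, np.float64(0.002)]]
```

```bash
python3 -m inch '[[-1,-6,3.6,0.5,0],[-1,-6,3.6,0.5,0],[-1,-6,3.6,0.5,0],[-1,-6,3.6,0,0],[-1,-5,3,0,0]]';python3 -m inch '[[-1,-3.5,2,0,0],[-1,-2.5,1.5,0,0]]'; python3 - <<'E'
from h import *
s,R,y=state()
E
```

```text
time: 17.08
position: [0.4951, -0.1851, 0.0848]
tool_rot: [-0.021, 3.12, 0.065]
ft_force: [-15.8, -7.0, 9.2]
grip_width: 0.004
time: 17.32
position: [0.4947, -0.1854, 0.0846]
tool_rot: [-0.016, 3.133, 0.062]
ft_force: [-6.0, -2.2, 5.6]
grip_width: 0.008
t 17.32 pos [ 0.4947 -0.1854  0.0846] yaw 90.6 tilt 2.3 F [-6.  -2.2  5.6] g 0.008 q [-0.54  0.28  0.99  1.94 -0.31  1.08  2.17]
saw xy [-0.0304 -0.1717]
```

```bash
python3 -m inch '[[-1,17,-9,0,0],[-1,12,20,0,0],[-1,12,20,0,0],[-1,12,20,0,0]]'; python3 - <<'E'
from h import *
from bench import ctrl
s,R,y=state();st=(s['position'],R,y)
im=ctrl.get_image('side')
P=cloud(im);x=(P[...,:2]-O)@EX;yy=(P[...,:2]-O)@EY;c=im['color'].astype(int)
m=(P[...,2]>.09)&(P[...,2]<.108)&(x<.01)&(x>-.1)&(yy>-.2)&(yy<.06)&(c[...,0]<130)&(c[...,0]>c[...,2]+15)
print(m.sum(),cv2.minAreaRect(np.float32(np.c_[x[m],yy[m]]*1000)))
cv2.imwrite('pics/s4.png',cv2.resize(im['color'][120:320,220:420],None,fx=3,fy=3)[:,:,::-1])
e=plan(saw(-.105,-.07,.086),90,4,f=-1,st=st)
e=plan(saw(-.063,-.07,.084),90,4,f=-1,st=e)
E
```

```text
time: 17.82
position: [0.4385, -0.1373, 0.0856]
tool_rot: [-0.007, 3.132, 0.059]
ft_force: [0.4, 0.8, 0.6]
grip_width: 0.004
t 17.82 pos [ 0.4385 -0.1373  0.0856] yaw 90.3 tilt 2.21 F [0.4 0.8 0.6] g 0.004 q [-0.73  0.03  1.04  2.1  -0.07  1.04  1.92]
saw xy [-0.1002 -0.1961]
639 ((-23.482704162597656, -63.86595153808594), (193.76968383789062, 38.88358688354492), 87.04265594482422)
[[-1, -26.7, 16.8, 0.8, np.float64(0.001)], [-1, -26.7, 16.8, 0.8, np.float64(0.001)], [-1, -26.7, 16.8, 0.8, np.float64(0.001)], [-1, -26.7, 16.9, 0.8, np.float64(0.001)]]
[[-1, -5.3, -9.1, 0.2, np.float64(-0.0)], [-1, -5.3, -9.1, 0.2, np.float64(-0.0)], [-1, -5.3, -9.1, 0.2, np.float64(-0.0)], [-1, -5.3, -9.1, 0.2, np.float64(-0.0)]]
```

View pics/s4.png

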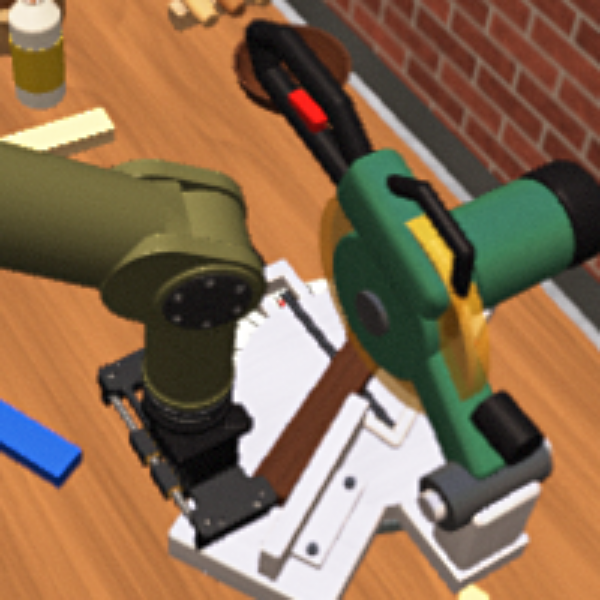

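The view shows the strip against the fence at its far part, with the near end at (280,490) slightly out. It's rotated about 3° because the end push hit off-centre, and the far end is probably caught in the fence gap. I push the near end in, then redo the end push with the tool squared to the end.

```bash
python3 -m inch '[[-1,-28,20,0,0],[-1,-28,20,0,0],[-1,-8,-14,0,0],[-1,-5,-9,0,0],[-1,-3,-5,0,0]]'; python3 - <<'E'
from h import *
s,R,y=state();st=(s['position'],R,y)
e=plan(saw(-.060,-.125,.084),90,3,f=-1,st=st)
E
```

```text
time: 18.5
position: [0.5104, -0.1214, 0.0865]
tool_rot: [-0.012, 3.129, 0.075]
ft_force: [-1.1, -0.2, 0.0]
grip_width: 0.006
t 18.5 pos [ 0.5104 -0.1214  0.0865] yaw 90.5 tilt 2.83 F [-1.1 -0.2  0. ] g 0.006 q [-0.66  0.25  0.99  1.95 -0.3   1.07  2.04]
saw xy [-0.0779 -0.1259]
[[-1, -3.2, -5.0, 0.6, np.float64(0.003)], [-1, -3.2, -5.0, 0.6, np.float64(0.003)], [-1, -3.2, -5.0, 0.6, np.float64(0.003)]]
```

```bash
python3 -m inch '[[-1,-3,-5,0.5,0],[-1,-3,-5,0.5,0],[-1,-3,-5,0.5,0]]';  python3 -m inch '[[-1,-2,-3.5,0,0],[-1,-1.5,-3,0,0]]'; python3 - <<'E'
from h import *
s,R,y=state()
E
```

```text
time: 18.88
position: [0.5191, -0.1374, 0.0843]
tool_rot: [-0.01, 3.129, 0.077]
ft_force: [-0.9, 0.6, 0.0]
grip_width: 0.007
time: 19.12
position: [0.5205, -0.1403, 0.0835]
tool_rot: [-0.012, 3.135, 0.09]
ft_force: [-5.4, 9.1, 9.7]
grip_width: 0.007
t 19.12 pos [ 0.5205 -0.1403  0.0835] yaw 90.5 tilt 3.29 F [-5.4  9.1  9.7] g 0.007 q [-0.59  0.31  0.97  1.91 -0.35  1.1   2.11]
saw xy [-0.0564 -0.1267]
```

```bash
python3 -m inch '[[-1,11,19,0,0],[-1,11,19,-3,0],[-1,33,-20,0,0.1],[-1,33,-20,0,0.1]]'; python3 - <<'E'
from h import *
s,R,y=state();st=(s['position'],R,y)
e=plan(saw(-.10,-.20,.087),30.2,5,f=-1,st=st)
e=plan(saw(-.0145,-.20,.087),30.2,3,f=-1,st=e)
E
```

```text
time: 19.62
position: [0.4319, -0.1394, 0.0866]
tool_rot: [0.304, 3.124, 0.084]
ft_force: [-1.3, -0.3, 1.1]
grip_width: 0.007
t 19.62 pos [ 0.4319 -0.1394  0.0866] yaw 78.9 tilt 3.06 F [-1.3 -0.3  1.1] g 0.007 q [-0.78  0.01  1.1   2.1  -0.07  1.04  1.74]
saw xy [-0.1017 -0.2028]
[[-1, -0.6, 0.1, -0.1, np.float64(0.17)], [-1, -0.6, 0.2, -0.1, np.float64(0.17)], [-1, -0.6, 0.3, -0.1, np.float64(0.17)], [-1, -0.5, 0.4, -0.1, np.float64(0.17)], [-1, -0.4, 0.5, -0.1, np.float64(0.17)]]
[[-1, -28.5, 0.0, -1.2, np.float64(-0.0)], [-1, -28.5, 0.0, -1.2, np.float64(-0.0)], [-1, -28.5, 0.0, -1.2, np.float64(-0.0)]]
```

```bash
python3 -m inch '[[-1,0,0,0,0.17],[-1,0,0,0,0.17],[-1,0,0,0,0.17],[-1,0,0,0,0.17],[-1,0,0,0,0.17]]'; python3 - <<'E'
from h import *
s,R,y=state();st=(s['position'],R,y)
e=plan(saw(-.015,-.20,.087),30.2,3,f=-1,st=st)
E
```

```text
time: 20.25
position: [0.4308, -0.1408, 0.0872]
tool_rot: [-1.599, -2.68, -0.088]
ft_force: [-0.3, 0.2, 0.6]
grip_width: 0.007
t 20.25 pos [ 0.4308 -0.1408  0.0872] yaw 28.3 tilt 3.43 F [-0.3  0.2  0.6] g 0.007 q [-0.79  0.    1.11  2.11 -0.07  1.04  0.86]
saw xy [-0.1011 -0.2045]
[[-1, -28.6, 2.5, -1.2, np.float64(-0.011)], [-1, -28.6, 2.1, -1.2, np.float64(-0.011)], [-1, -28.7, 1.8, -1.2, np.float64(-0.011)]]
```

```bash
python3 -m inch '[[-1,-28,2.5,-1,-0.01],[-1,-28,2,-1,-0.01],[-1,-28,1.5,-1,-0.01],[-1,0,0,0,0]]'; python3 - <<'E'
from h import *
s,R,y=state();st=(s['position'],R,y)
e=plan(saw(-.0155,-.165,.085),30.2,6,f=-1,st=st)
E
```

```text
time: 20.75
position: [0.4792, -0.211, 0.0864]
tool_rot: [-1.555, -2.706, -0.097]
ft_force: [-1.0, 1.4, 1.8]
grip_width: 0.005
t 20.75 pos [ 0.4792 -0.211   0.0864] yaw 30.2 tilt 3.72 F [-1.   1.4  1.8] g 0.005 q [-0.55  0.31  1.1   1.94 -0.38  1.11  1.24]
saw xy [-0.016  -0.1979]
[[-1, -0.1, 5.5, 0.5, np.float64(-0.0)], [-1, -0.1, 5.5, 0.5, np.float64(-0.0)], [-1, -0.1, 5.5, 0.5, np.float64(-0.0)], [-1, -0.1, 5.5, 0.5, np.float64(-0.0)], [-1, -0.1, 5.5, 0.5, np.float64(-0.0)]]
[[-1, -0.1, 5.5, 0.5, np.float64(-0.0)]]
```

```bash
python3 -m inch '[[-1,0,6,0.4,0],[-1,0,6,0.4,0],[-1,0,6,0.4,0],[-1,0,5.5,0.4,0],[-1,0,4,0.2,0]]'; python3 - <<'E'
from h import *
s,R,y=state();st=(s['position'],R,y)
E
python3 -m inch '[[-1,0,4,0.2,0],[-1,0,4,0.2,0]]';python3 - <<'E'
from h import *
s,R,y=state()
E
```

```text
time: 21.38
position: [0.5051, -0.1954, 0.0865]
tool_rot: [-1.554, -2.709, -0.098]
ft_force: [0.0, -0.4, -0.8]
grip_width: 0.009
t 21.38 pos [ 0.5051 -0.1954  0.0865] yaw 30.3 tilt 3.73 F [ 0.  -0.4 -0.8] g 0.009 q [-0.55  0.35  1.07  1.9  -0.41  1.12  1.22]
saw xy [-0.0165 -0.1678]
time: 21.62
position: [0.5121, -0.1913, 0.0864]
tool_rot: [-1.554, -2.709, -0.097]
ft_force: [-0.8, -0.9, 0.0]
grip_width: 0.007
t 21.62 pos [ 0.5121 -0.1913  0.0864] yaw 30.3 tilt 3.7 F [-0.8 -0.9  0. ] g 0.007 q [-0.55  0.36  1.06  1.89 -0.42  1.12  1.22]
saw xy [-0.0165 -0.1596]
```

```bash
python3 -m inch '[[-1,0,3,0.1,0],[-1,0,3,0.1,0]]'; python3 - <<'E'
from h import *
s,R,y=state();P=None
from bench import ctrl
for n in('top','side'):
    im=ctrl.get_image(n);P=cloud(im);x=(P[...,:2]-O)@EX;yy=(P[...,:2]-O)@EY;c=im['color'].astype(int)
    m=(P[...,2]>.09)&(P[...,2]<.108)&(x<.01)&(x>-.1)&(yy>-.2)&(yy<.06)&(c[...,0]<130)&(c[...,0]>c[...,2]+15)
    print(n,m.sum(),cv2.minAreaRect(np.float32(np.c_[x[m],yy[m]]*1000)))
    cs=max(cv2.findContours(m.astype(np.uint8),0,1)[0],key=cv2.contourArea);print(cs.reshape(-1,2).min(0),cs.reshape(-1,2).max(0))
E
```

```text
time: 21.88
position: [0.513, -0.1909, 0.0863]
tool_rot: [-1.553, -2.702, -0.088]
ft_force: [-8.5, -3.4, 5.6]
grip_width: 0.004
t 21.88 pos [ 0.513  -0.1909  0.0863] yaw 30.2 tilt 3.51 F [-8.5 -3.4  5.6] g 0.004 q [-0.54  0.37  1.06  1.88 -0.42  1.13  1.21]
saw xy [-0.0164 -0.1587]
top 299 ((-22.497331619262695, -59.195556640625), (40.545528411865234, 168.03578186035156), 0.6288986802101135)
[322 169] [345 208]
side 15 ((-11.059524536132812, 9.617502212524414), (10.550169944763184, 15.714410781860352), 64.57362365722656)
[339 240] [343 244]
```

The strip stopped firmly against the stop with the finger at y≈-159, which fits the end at -150. The final step is a fence push at mid-length.

```bash
python3 -m inch '[[-1,0,-15,0,0],[-1,10,-15,0,0],[-1,30,0,0,-0.1],[-1,30,0,0,-0.17],[-1,20,0,0,-0.17]]';python3 -m inch '[[-1,0,0,0,-0.17],[-1,0,0,0,-0.17],[-1,0,0,0,-0.17],[-1,0,0,0,-0.1]]'; python3 - <<'E'
from h import *
s,R,y=state();st=(s['position'],R,y)
e=plan(saw(-.10,-.065,.086),90,4,f=-1,st=st)
e=plan(saw(-.064,-.065,.084),90,5,f=-1,st=e)
E
```

```text
time: 22.6
position: [0.4318, -0.1356, 0.088]
tool_rot: [-0.92, -2.994, -0.092]
ft_force: [-0.4, -0.2, 0.6]
grip_width: 0.002
time: 23.1
position: [0.4299, -0.1334, 0.0875]
tool_rot: [-0.056, 3.124, 0.106]
ft_force: [-0.0, 0.5, 0.4]
grip_width: 0.007
t 23.1 pos [ 0.4299 -0.1334  0.0875] yaw 92.1 tilt 3.97 F [-0.   0.5  0.4] g 0.007 q [-0.79 -0.01  1.11  2.11 -0.07  1.04  1.95]
saw xy [-0.1079 -0.2016]
[[-1, -31.0, 14.3, 1.8, np.float64(0.009)], [-1, -30.9, 14.6, 1.8, np.float64(0.009)], [-1, -30.8, 14.8, 1.8, np.float64(0.009)], [-1, -30.6, 15.1, 1.8, np.float64(0.009)]]
[[-1, -3.6, -6.2, 0.0, np.float64(-0.0)], [-1, -3.6, -6.2, 0.0, np.float64(-0.0)], [-1, -3.6, -6.2, 0.0, np.float64(-0.0)], [-1, -3.6, -6.2, 0.0, np.float64(-0.0)], [-1, -3.6, -6.2, 0.0, np.float64(-0.0)]]
```

```bash
python3 -m inch '[[-1,-31,14.3,1.5,0.01],[-1,-31,14.5,1.5,0.01],[-1,-31,15,1.8,0.01],[-1,-30,15,1.8,0],[-1,0,0,0,0]]';python3 -m inch '[[-1,-4,-7,0,0],[-1,-4,-7,0,0],[-1,-4,-6,0,0],[-1,-3,-5.5,0,0],[-1,-2.5,-4.5,0,0]]'; python3 - <<'E'
from h import *
s,R,y=state()
E
```

```text
time: 23.72
position: [0.5549, -0.071, 0.0873]
tool_rot: [-0.004, 3.12, 0.115]
ft_force: [-1.7, -1.3, -0.4]
grip_width: 0.003
time: 24.35
position: [0.5711, -0.1058, 0.0858]
tool_rot: [0.003, 3.118, 0.117]
ft_force: [0.5, -0.5, -0.5]
grip_width: 0.005
t 24.35 pos [ 0.5711 -0.1058  0.0858] yaw 89.9 tilt 4.47 F [ 0.5 -0.5 -0.5] g 0.005 q [-0.62  0.42  0.99  1.82 -0.47  1.13  2.11]
saw xy [-0.0608 -0.0656]
```

```bash
python3 -m inch '[[-1,-2,-3.5,0,0],[-1,-1.5,-2.5,0,0]]'; python3 - <<'E'
from h import *
s,R,y=state()
E
python3 -m inch '[[-1,-2,-3,0,0],[-1,-1,-2,0,0]]';python3 - <<'E'
from h import *
s,R,y=state()
E
```

```text
time: 24.6
position: [0.5733, -0.1093, 0.0853]
tool_rot: [0.002, 3.123, 0.127]
ft_force: [-6.8, 8.1, 7.9]
grip_width: 0.004
t 24.6 pos [ 0.5733 -0.1093  0.0853] yaw 90.0 tilt 4.73 F [-6.8  8.1  7.9] g 0.004 q [-0.61  0.43  0.99  1.81 -0.49  1.14  2.12]
saw xy [-0.0566 -0.0655]
time: 24.85
position: [0.5733, -0.1087, 0.0846]
tool_rot: [-0.004, 3.131, 0.143]
ft_force: [-3.5, 3.3, 3.3]
grip_width: 0.004
t 24.85 pos [ 0.5733 -0.1087  0.0846] yaw 90.2 tilt 5.23 F [-3.5  3.3  3.3] g 0.004 q [-0.59  0.44  0.98  1.8  -0.49  1.16  2.14]
saw xy [-0.0571 -0.0652]
```

Firm contact. I retreat well clear and inspect from both cameras.

```bash
python3 -m inch '[[-1,10,18,0,0],[-1,13,23,0,0],[-1,25,15,-20,0],[-1,20,15,-50,0],[-1,0,30,-50,0]]';python3 -m inch '[[-1,0,60,-20,0],[-1,0,60,0,0],[-1,0,60,0,0],[-1,0,60,0,0]]'; python3 - <<'E'
from h import *
s,R,y=state()
A=[]
for n in('top','side'):
    im=mitre(n);P=cloud(im);x=(P[...,:2]-O)@EX;yy=(P[...,:2]-O)@EY;c=im['color'].astype(int)
    m=(P[...,2]>.094)&(P[...,2]<.108)&(x<.02)&(x>-.1)&(yy>-.2)&(yy<.06)&(c[...,0]<130)&(c[...,0]>c[...,2]+15)
    print(n,m.sum(),cv2.minAreaRect(np.float32(np.c_[x[m],yy[m]]*1000)),np.median(P[m][:,2]),yy[m].min(),yy[m].max())
    e=np.array([(y0,x[m&(abs(yy-y0)<.006)].min()) for y0 in np.arange(-.14,.045,.01) if (m&(abs(yy-y0)<.006)).sum()>3]);cf=np.polyfit(e[:,0],e[:,1],1);print('front edge deg',np.degrees(cf[0]),'x',cf[1])
    A.append(cv2.resize(im['color'][120:300,260:400] if n=='top' else im['color'][180:360,280:420],None,fx=2.8,fy=2.8,interpolation=cv2.INTER_CUBIC))
cv2.imwrite('pics/f.png',np.hstack(A)[:,:,::-1])
E
```

```text
time: 25.48
position: [0.5005, -0.0189, 0.2112]
tool_rot: [-0.001, -3.138, -0.134]
ft_force: [1.2, 2.1, 0.4]
grip_width: 0.003
time: 25.98
position: [0.5049, 0.222, 0.2606]
tool_rot: [0.011, 3.126, 0.151]
ft_force: [0.9, 0.2, 0.1]
grip_width: 0.006
t 25.98 pos [0.5049 0.222  0.2606] yaw 89.6 tilt 5.59 F [0.9 0.2 0.1] g 0.006 q [-1.26  0.06  0.9   1.71 -0.13  1.35  1.22]
saw xy [-0.3774  0.042 ]
mitre 29.35 352
top 483 ((-21.871673583984375, -61.71614074707031), (40.83195114135742, 172.28082275390625), 0.05586160719394684) 0.10059836813522183 -0.14784880619136204 0.02440525359475925
front edge deg -0.016667542585798025 x -0.041436066811840803
mitre 27.63 369
side 600 ((-12.178363800048828, -79.94501495361328), (60.05617904663086, 235.65679931640625), 0.554749608039856) 0.09877107082200842 -0.19749259244557948 0.03759722262903708
front edge deg -0.1633118493927255 x -0.04116541649291711
```

View pics/f.png

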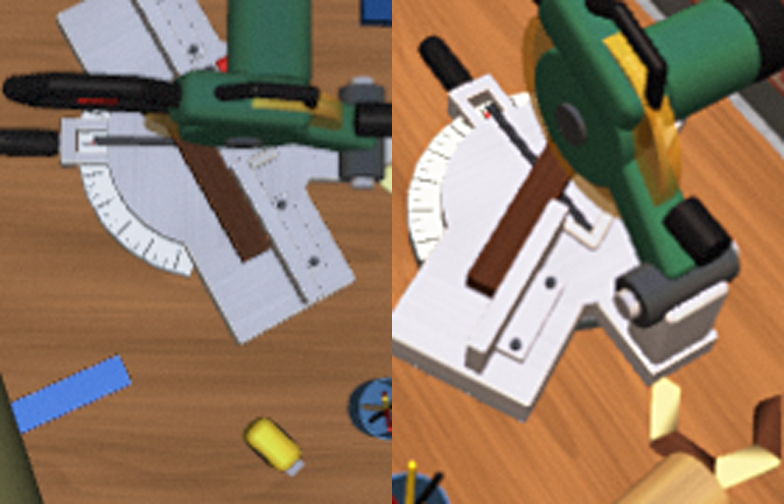

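The final view shows the strip's long edge along the fence and its near end at top-crop (258,255). The handle is in the 30° position and nothing else has moved. I hand in.

```bash
python3 -c "
from bench import ctrl
print(ctrl.get_state()['qd'].round(3));ctrl.close_job()"
```

```text
[ 0.042 -0.039  0.09   0.046  0.092  0.022  0.038]
the job is handed in; nothing more can be done
```

The saw is set at the +30° click and the walnut strip is lying flat on the table, along the fence and against the stop block. I handed the job in at about 26 s of the 72 s allowed. No verdict was reported.

**What I did:** The moves available can't lean the tool, so I didn't grip the handle. I pushed it with the side of one open finger from about -7° to +30°. I then carried the strip in under the guard, set it down, and pushed it to the fence and the stop with shut fingers. My first push on its end turned it about 3°, and its far end apparently caught in the fence gap. I squared it up, pushed the end again until it stopped firmly, and finished with a push against the fence.

**Last checks:**

| Check | Top camera | Side camera |
|---|---|---|
| Front edge of strip relative to fence | about 41 mm out (40 is ideal; fence itself measured at about -1 mm), -0.02° | about 41 mm out, -0.16° |
| Height of strip's top face (100 mm expected) | 100.6 mm | 98.8 mm |
| Near end of strip (-150 mm expected) | -148 mm | not usable |
| Mitre angle, from the D-handle | 29.4° | 27.6° |

- **Mitre angle:** The side camera sees the D-handle from one side, so I gave its 27.6° little weight. Points on the mitre handle itself gave 29.5° to 30.3°. The push force also fell to zero as the handle arrived, which fits it snapping into the click.
- **Stop end:** I could not see the end against the stop because the head hides it. That it is butted rests on the near-end position and the firm contact.
- **Other things:** In the final view I saw nothing else moved. The maple strip was not in it; the robot made no contact near it.

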